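# Lock a sample rack down on the orbital shaker

### The job

Get the rack ready for shaking: nudge it along between the platform's rails, without lifting or tipping it, until it is centred on the red mark, then swing the clamp bar in until its slot is fully round the stud. Tighten the blue slotted nut (clockwise) until the bar's pad presses firmly on the rack's lid, then turn it only as much further as it takes to line up a pair of its slots with the cross hole in the stud, and push the red-handled locking pin through slot and hole until its nose stands out on the other side. Do not crush the rack by overtightening, leave the pin in place, and do not disturb the timer, slide box and tape roll.

Things in the scene. Friction and masses are not known exactly. Their poses are not given: they have to be found in the camera images.
- shaker: Orbital shaker, fixed where it stands: white-grey box 236 x 250 mm, aluminium platform 250 x 264 mm on top (z = 0.084 m). Origin under its centre; x points away from its control panel (roughly away from the robot), y to its left, z up. The nut's stud stands at x = -78 mm, y = 0, the bar's pivot post (dark cap, top at z = 0.190 m, 35 mm thick) at x = +78 mm, y = 0.
- rack_mark (a point): Centre of the platform's dark mat (z = 0.086 m), where the rack's origin belongs; axes as the shaker's. Two guide rails run along y, 99 mm apart (inner faces at x = -49.5 and +49.5 mm), 252 mm long, 15 mm higher than the mat. A red line across each rail, the mat and the platform's edges marks y = 0; dark ticks follow every 10 mm.
- tube_rack: Pink tube rack with a closed, fixed clear lid: 94 mm along x, 123 mm along y, 48 mm high, 0.15 to 0.31 kg; origin in the centre of its underside. It stands between the rails with 2 to 5 mm of play, 20 to 50 mm off the mark to the right (-y), and slides along them at 1 to 3 N when pushed on an end face.
- clamp_bar (a joint): Swing angle (rad) of the clamp bar about its pivot post: 0 = fully in, across the rack, at its stop, slot round the stud; starts at 1.5 to 1.9, lying to the left (+y) along the platform's far side. To close, its free end comes from the left over the rack to the robot's side. Stiff (0.2 Nm: 2.5 N at 85 mm from the pivot), stays where left.
- bar_push (a point): On the aluminium clamp bar's centre line, 85 mm from the pivot, at half its thickness. x points along the bar to the pivot, y across it to its trailing edge 13 mm away: push there in -y to swing the bar in. The bar is 26 mm wide here (yellow edges), 10 mm thick, underside at z = 0.150 m; it ends 191 mm from the pivot in a hook 49 mm wide.
- pad: Black round pressure pad, 30 mm across, sprung under the bar 78 mm from the pivot; origin in the centre of its lower face. A spring lifts bar and pad, so the pad clears the rack's lid by 1.2 mm until the nut presses the bar down.
- nut (a joint): Angle (rad) of the blue nut, growing clockwise seen from above (tightening); starts at 0 to 0.45. Stiff (0.1 Nm free, 0.15 to 0.3 Nm tight), stays where left, sinks 1.91 mm per rad. With the bar in, it meets the bar at 0.65, the pad meets the lid at about 1.5, the rack is held firmly (6 N) from 2.0; each sixth of a turn then adds 13 N; too tight from 30 N (3.9), crushed at 34 N.
- nut_slot (a point): On the blue hexagon nut's axis, 28 mm above its underside (z = 0.161 m at angle 0); x along one of its slots, z up. 50 mm across flats, 36 mm high, with a flange 60 mm across and 4 mm thick at the foot. Six slots 11 mm wide, 15 mm deep, cut into the top, one in the middle of each flat: they repeat every 60 degrees. Grip a pair of parallel flats from above.
- stud_hole (a point): Centre of the cross hole in the steel stud that rises through the nut (z = 0.184 m); x along the hole (within 0.5 rad of the shaker's y, differs each time), z up. The stud is 24 mm thick, its top 13.5 mm above this point, and cannot turn. The hole goes right through, 11 mm across, eight-sided.
- lock_pin: Loose L-shaped locking pin of 8 mm round steel, 60 g: straight shank 118 mm long with a round nose, red leg 38 mm long bent off square at the other end. Lies flat on the bench left of the shaker. Origin under the shank's middle (4 mm below its centre line); x along the shank to the nose (59 mm away), y the direction of the leg, which sits at x = -55 mm.
- pin_mid (a point): Point on the centre line of the pin's shank, 49 mm behind the nose (10 mm ahead of the shank's middle); it belongs in the centre of the stud's hole, within 16 mm. Axes as the pin's.
- timer: White lab timer, 62 x 66 x 17 mm, bystander near the bench's edge; origin under its centre.
- slide_box: Green slide box, 34 x 87 x 35 mm, bystander in front of the shaker on the right; origin under its centre.
- tape_roll: Roll of masking tape, 100 mm across, 19 mm high, lying flat, bystander right of the shaker; origin under its centre.
Things that resemble listed ones, but are neither listed nor needed, are in the scene too. There is more than one size of the lock_pin; the job needs the larger.

How it is judged:
By the outcome, as a careful person would: the job done as asked, in the order asked, and still so for the second after the job is handed in, with the robot touching nothing.
It also fails if it takes over 72 s, if anything falls off the work surface, if the arm or the gripper's body presses on something with over 40 N, if the wrist force passes 120 N, or if a joint passes its speed limit or range.

### The arm

A 6-joint arm with a two-finger parallel gripper is mounted at the origin on a cart in front of the work surface, level with it; the furniture and walls round the work are solid. World frame = base frame: x ahead of the robot, y to its left, z up, the work surface at z = 0. Lengths are in m, angles in rad, forces in N, time in s.
With the tool pointing down it reaches from about 0.425 to 0.925 m from the base axis. Payload 12.5 kg.
Tool frame: the origin (TCP) lies at the very end of the fingers, on their centre line; the grasp point (between the pads) lies 19 mm behind it (manip.grasp_offset is the distance from the TCP to the grasp point, in m); z points along the fingers, y is the line along which they close (so a half turn about z gives the same grasp; the last joint's range is limited). The gripper opens to 85 mm and grips with 20 to 120 N. Pads are 22 mm wide; open, the fingers measure 114 mm over their backs; the gripper's body (76 mm by 85 mm) begins 54 mm behind the grasp point. The pads swing forward as they close: fully open they stand 13 mm farther back than shut.
Start: joints at [1.165, 0.491, 1.559, -0, 1.092, -0.106], TCP at [0.185, 0.597, 0.191] pointing down, gripper open.
Joint ranges: [-3.1, 3.1], [-0.84, 2.19], [0.05, 2.79], [-1.13, 4.28], [0.06, 2.93], [-2.69, 2.69]. Speed limits (rad/s): [2.22, 2.22, 2.79, 3.14, 3.14, 3.14].

### API

Orientations are given as [roll, pitch, yaw] about the fixed x, y, z axes, in that order (R = Rz(yaw) Ry(pitch) Rx(roll)).
In Python, from station import manip, imaging, job gives the robot as it stands.
- The arm moves only by the tool step_arm, never from a script. Its argument "series" is one flat list of numbers, 7 for each row, row after row: the turn, a rotation vector about the world's x, y, z in degrees, then the shift along the world's x, y, z in mm, then the finger opening in mm, from 0 to 85.4. In form: [rx, ry, rz, x, y, z, gripper, rx, ry, rz, x, y, z, gripper, ...]. A call has exactly 8 rows; each row is the pose to reach, as a shift and turn from the pose commanded when the call began; what a row does not reach only later rows make up. A row lasts 1/8 s, in which the tool goes at most 62.5 mm and 10.7 degrees, less where a joint would pass 70% of its speed; a pose out of reach is approached as far as the arm can. A call with a gripper value outside its range is refused whole. The fingers move at their own pace and stop on an object; "grip_force" is the grip in N (left out, the last holds). Time passes only in rows, so rows that repeat a pose let the fingers close, or fill a call up. It gives the time, the measured TCP pose, the force, the opening and the grip force at its end, in the units of the state.
- manip.state(): the state, without advancing time (a new reading comes with each control period).
- imaging.grab_frame(name): name is "side" or "top" or "wrist"; returns a dict with "pixels" (420x560x3 uint8, blue, green, red), "K" (3x3 intrinsics, pixels), "R" (3x3) and "t" (3): a world point X has camera coordinates R X + t. Camera axes: x right, y down, z forward; pixel columns grow to the right and rows downward; lengths in m; the calibration is good to about 2 mm. The wrist camera is an equidistant fisheye: a pixel r from the principal point sees the ray r / f radians off the axis. A picture is of the moment at which its call begins. There is no depth.
- job.close_job(): hands the job in; it is judged then, once.
The state is a dict: "t": time; "q": joint angles; "joint_vel": joint speeds; "joint_torque": joint torques, N m; "tool_pos": TCP position; "tool_rot": TCP orientation; "ft_force": force on the tool from outside, world axes, zero at the start; "wrist_torque": the same for the moment, N m; "grip_width": finger opening in m; "grip_force": force on a finger pad.
Only numpy, scipy, OpenCV 4.12 (cv2) and the standard library are available. Lean on these libraries where they do the work, as an engineer would, in place of code of your own. Each camera call takes 0.05 s, during which the arm holds its last target. There are 200 camera calls.

## Working session

There is one attempt and no reset: what is moved stays moved. The work goes in short steps, Python scripts to look and compute and a tool call to move; the robot and the scene stay as the last step left them, time stands still between calls to the robot, and variables do not carry over. Pictures are saved under pics/ and viewed, at most 10 in all, crops included, and the job is handed in when it is done.

Besides the shell and the picture viewer there is one more tool, called after ">>>" as name(argument=value, ...) on one line, values as JSON. step_arm: Moves the arm, as the interface text tells. Its arguments: {"type":"object","properties":{"series":{"type":"array","items":{"type":"number"}},"grip_force":{"type":"number"}},"required":["series"]}

```bash
ls; mkdir -p pics
cat > h.py <<'E'
import numpy as np, cv2
from station import manip, imaging, job
def ray(f,u,v):
    K,R,t=map(np.array,(f["K"],f["R"],f["t"]))
    return -R.T@t, R.T@np.linalg.inv(K)@np.array([u,v,1.])
def plane(f,u,v,z):
    c,d=ray(f,u,v); return c+d*(z-c[2])/d[2]
def proj(f,X):
    K,R,t=map(np.array,(f["K"],f["R"],f["t"])); p=K@(R@np.array(X,float)+t); return p[:2]/p[2]
def tri(f1,p1,f2,p2):
    c1,d1=ray(f1,*p1);c2,d2=ray(f2,*p2)
    s=np.linalg.lstsq(np.c_[d1,-d2],c2-c1,rcond=None)[0]
    a,b=c1+s[0]*d1,c2+s[1]*d2
    return (a+b)/2,np.linalg.norm(a-b)
E
python3 - <<'E'
from h import *
for n in("side","top"):
    f=imaging.grab_frame(n); cv2.imwrite(f"pics/{n}0.png",f["pixels"]); np.save(f"pics/{n}0.npy",f,allow_pickle=True)
    R=np.array(f["R"]);print(n,f["K"],-R.T@np.array(f["t"]),R[2])
s=manip.state();print(s,manip.grasp_offset)
E
```

```text
pics
side [[493.04428674   0.         274.92292544]
 [  0.         493.04428674 215.33967008]
 [  0.           0.           1.        ]] [0.57680929 1.11575044 0.60428974] [-0.05121107 -0.91139132 -0.40834213]
top [[392.66238571   0.         280.43440632]
 [  0.         392.66238571 209.99910951]
 [  0.           0.           1.        ]] [0.37216626 0.01132894 1.20140256] [ 0.14537801  0.01785737 -0.98921502]
{'t': 0.1, 'q': array([ 1.16544142e+00,  4.91503071e-01,  1.55940009e+00,  1.35213494e-05,
        1.09170441e+00, -1.05595941e-01]), 'joint_vel': array([ 4.81032360e-04, -9.54735256e-04, -1.32788748e-03,  6.38523557e-04,
        8.44139079e-05,  3.75120765e-04]), 'joint_torque': array([ 2.89922107e-03, -6.19450092e+01, -2.62026662e+01, -9.79001175e-05,
        2.98123712e-03, -7.95367100e-05]), 'tool_pos': array([0.18443161, 0.59691214, 0.19087985]), 'tool_rot': array([-3.14058465e+00, -1.18897929e-04,  2.84182739e+00]), 'ft_force': array([ 0.2239632 ,  0.59843526, -0.05372499]), 'wrist_torque': array([ 0.00841311, -0.06595578,  0.00243942]), 'grip_force': 0.0, 'grip_width': 0.08550665236096189} 0.0187
```

View pics/top0.png

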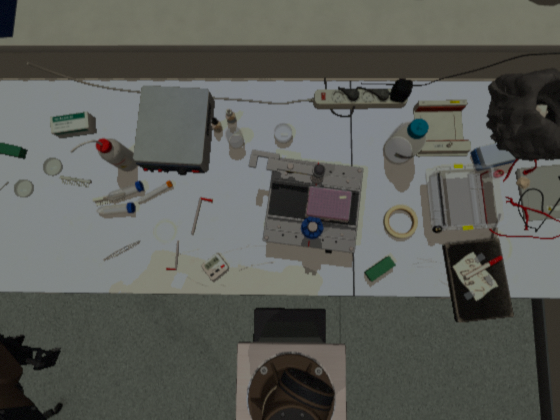

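View pics/side0.png

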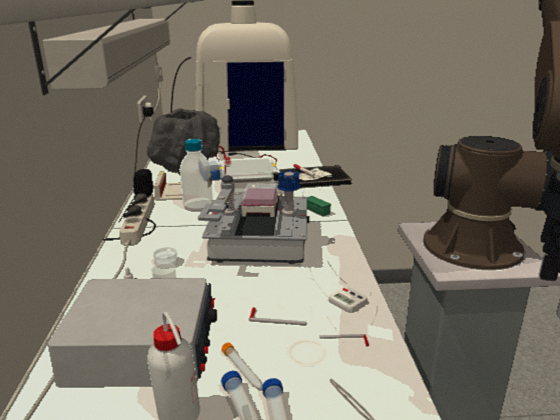

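The top view shows the shaker at about (315,205), with the bar lying left at (250,160), the blue nut at (312,228) and the rack at (330,203). There are two pins, one with its red leg at (205,200) and one at (170,268). I'll enlarge this area and measure it.

Run:
```python
from h import *
f=np.load("pics/top0.npy",allow_pickle=True).item();g=np.load("pics/side0.npy",allow_pickle=True).item()
im=f["pixels"];c=im[140:290,155:375];cv2.imwrite("pics/crop1.png",cv2.resize(c,None,fx=3.6,fy=3.6,interpolation=cv2.INTER_CUBIC))
def comps(im,m,name,amin=6):
    n,l,s,ce=cv2.connectedComponentsWithStats(m.astype(np.uint8))
    for i in range(1,n):
        if s[i,4]>=amin: print(name,ce[i].round(1),s[i])
for nm,F in(("top",f),("side",g)):
    h=cv2.cvtColor(F["pixels"],cv2.COLOR_BGR2HSV)
    H,S,V=[h[...,i].astype(int) for i in range(3)]
    comps(im,((H<8)|(H>172))&(S>130)&(V>80),nm+" red")
    comps(im,(H>105)&(H<125)&(S>130)&(V>50),nm+" blue",20)
print(proj(f,[.185,.597,.19]),proj(g,[.185,.597,.19]))
for p in [(211,200),(195,233),(166,269),(178,242)]: print(p,plane(f,*p,.004).round(3))
for p in [(253,312),(306,322),(367,341),(320,336)]: print(p,plane(g,*p,.004).round(3))
```

```text
top red [323.2  96.4] [322  94   3   5  12]
top red [102.5 144.6] [ 96 139  13  12 116]
top red [500.  170.8] [497 170   7   4   9]
top red [206.2 199.2] [201 198  11   4  21]
top red [513.2 202.6] [510 198   8   8  20]
top red [527.6 211.2] [520 205  21  17  46]
top red [548.1 215.2] [544 213  10   6  17]
top red [495.5 232.5] [490 229  14   7  19]
top red [510.5 236. ] [507 236   8   1   8]
top red [547.5 238. ] [543 238  10   1  10]
top red [495.2 260. ] [489 256  13   9  47]
top red [222. 266.] [221 265   3   3   7]
top red [169.9 268.8] [167 268   8   2  10]
top blue [137.8 185.8] [135 182   6   9  36]
top blue [128.9 207.3] [127 203   5  10  38]
top blue [312.8 225. ] [301 217  22  20 163]
top blue [306.2 231.9] [304 229   5   7  27]
side red [224.3 153.7] [219 146  11  14  31]
side red [227.4 161.7] [226 161   4   3   9]
side red [296.8 166.2] [294 164   6   5  17]
side red [163. 179.] [162 176   3   7   7]
side red [160.5 185.5] [160 184   2   4   6]
side red [128.5 227. ] [125 227   8   1   8]
side red [344.7 289.2] [343 288   5   3  10]
side red [212.2 302.2] [211 298   3  11  19]
side red [252.3 312.5] [250 308   5  10  28]
side red [164.3 338.6] [153 324  25  27 454]
side red [177.5 329.4] [175 325   5  10  17]
side red [365.6 340. ] [363 335   6  11  27]
side red [205.5 349. ] [204 346   4   7  26]
side red [202.4 366.6] [201 363   4   8  29]
side blue [215.1 174.4] [211 171   9   8  47]
side blue [288.1 182.1] [278 171  22  20 289]
side blue [229.1 376.3] [222 371  19  17 121]
side blue [270.9 383.5] [263 379  19  14 123]
[ 52.65265277 340.91055549] [545.66404995 330.29719894]
(211, 200) [0.578 0.249 0.004]
(195, 233) [0.475 0.294 0.004]
(166, 269) [0.365 0.378 0.004]
(178, 242) [0.447 0.345 0.004]
(253, 312) [0.576 0.263 0.004]
(306, 322) [0.471 0.304 0.004]
(367, 341) [0.362 0.372 0.004]
(320, 336) [0.449 0.351 0.004]
```

View pics/crop1.png

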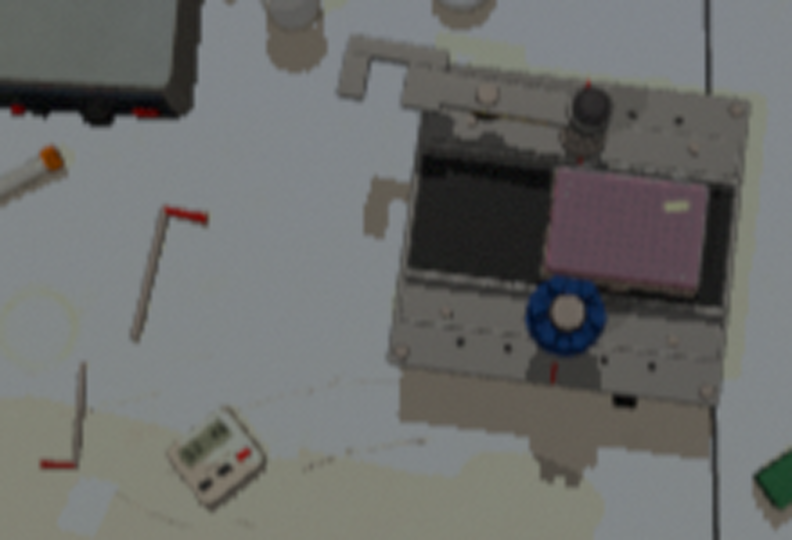

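Candidate pins: A has its leg at top (206,199) and nose at (193,235), about 115 mm long. B has its leg at (170,269) and end at (178,241), about 85 mm long. The crop shows A (bend at crop (165,210), nose at (135,342)) is clearly the longer, so A is the lock_pin. Next I'll work out the shaker pose.

Run:
```python
from h import *
f=np.load("pics/top0.npy",allow_pickle=True).item();g=np.load("pics/side0.npy",allow_pickle=True).item()
P=lambda u,v,z: plane(f,u/3.6+155-.36,v/3.6+140-.36,z)
for n,u,v,z in[("TR",748,98,.084),("BR",716,403,.084),("BL",390,367,.084),("post",592,105,.19),("stud",568,312,.1975),("redfar",588,82,.084),("rednear",554,380,.084),
 ("rackTL",556,166,.134),("rackTR",708,182,.134),("rackBR",694,292,.134),("rackBL",546,270,.134),("hookTL",350,35,.16),("barbolt",487,92,.162),("pinbend",165,210,.004),("pinnose",134,343,.004)]:
    print(n,P(u,v,z).round(4))
print("side post",plane(g,228,180,.19),"stud",plane(g,289,174,.1975))
```

```text
TR [ 0.6652 -0.2061  0.084 ]
BR [ 0.4193 -0.1761  0.084 ]
BL [0.4452 0.0803 0.084 ]
post [ 0.6315 -0.0714  0.19  ]
stud [ 0.478  -0.053   0.1975]
redfar [ 0.6778 -0.0769  0.084 ]
rednear [ 0.4361 -0.0492  0.084 ]
rackTL [ 0.5975 -0.0481  0.134 ]
rackTR [ 0.5858 -0.1645  0.134 ]
rackBR [ 0.5008 -0.1525  0.134 ]
rackBL [ 0.5167 -0.0404  0.134 ]
hookTL [0.693  0.1103 0.16  ]
barbolt [0.6483 0.0055 0.162 ]
pinbend [0.584  0.2818 0.004 ]
pinnose [0.4689 0.3037 0.004 ]
side post [ 0.62704267 -0.03015543  0.19      ] stud [ 0.47585732 -0.0405142   0.1975    ]
```

The shaker centre is about (0.555, -0.062) with yaw about -6.8°, and the corners agree with the given sizes to within 3 mm. The rack sits about 38 mm to the right of the mark. I'll move over to the pin first, then to the shaker.

>>> step_arm(series=[0, 0, -10, 40, -40, 30, 50, 0, 0, -20, 80, -85, 60, 50, 0, 0, -30, 120, -130, 90, 50, 0, 0, -40, 160, -175, 110, 50, 0, 0, -50, 200, -220, 110, 50, 0, 0, -60, 240, -265, 110, 50, 0, 0, -70, 280, -310, 110, 50, 0, 0, -79.6, 315, -350, 110, 50], grip_force=40)

```text
t: 1.1
tool_pos: [0.5006, 0.2453, 0.3013]
tool_rot: [-3.141, 0.0, 1.447]
ft_force: [0.2, 0.6, -0.2]
grip_width: 0.05
grip_force: 0.0
```

Run:
```python
from h import *
f=imaging.grab_frame("wrist"); cv2.imwrite("pics/w1.png",f["pixels"]); np.save("pics/w1.npy",f,allow_pickle=True)
R=np.array(f["R"]);print(f["K"],-R.T@np.array(f["t"]),R)
s=manip.state();print({k:np.round(s[k],4) for k in("t","q","tool_pos","tool_rot","grip_width")})
```

```text
[[325.1922621    0.         277.36940865]
 [  0.         325.1922621  214.53684043]
 [  0.           0.           1.        ]] [0.51170882 0.32744273 0.48470302] [[ 9.92272045e-01 -1.24081054e-01 -2.85391979e-04]
 [-1.17501155e-01 -9.40386908e-01  3.19164443e-01]
 [-3.98706392e-02 -3.16664420e-01 -9.47699307e-01]]
{'t': np.float64(1.15), 'q': array([ 0.3289,  0.3019,  1.5646, -0.0022,  1.275 ,  0.4649]), 'tool_pos': array([0.5043, 0.2411, 0.3009]), 'tool_rot': array([3.1406e+00, 1.8000e-03, 1.4354e+00]), 'grip_width': np.float64(0.0499)}
```

View pics/w1.png

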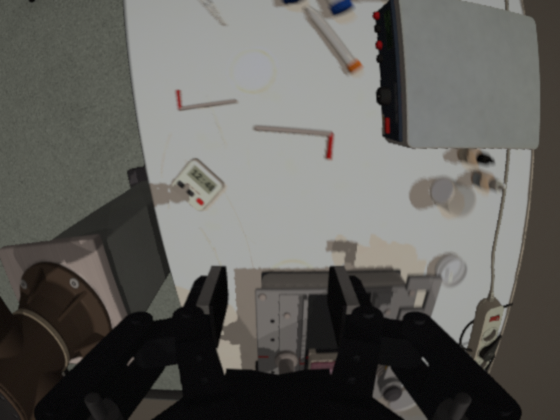

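>>> step_arm(series=[0, 0, 0, 5, -55, 0, 46, 0, 0, 0, 10, -110, 0, 46, 0, 0, 0, 15, -170, 0, 46, 0, 0, 0, 20, -230, 0, 46, 0, 0, 0, 26, -290, 0, 46, 0, 0, 0, 32, -350, 0, 46, 0, 0, 0, 37, -400, 0, 46, 0, 0, 0, 40, -438, 0, 46])

```text
t: 2.15
tool_pos: [0.5393, -0.1929, 0.301]
tool_rot: [-3.141, -0.0, 1.451]
ft_force: [1.2, 0.6, 0.0]
grip_width: 0.0459
grip_force: 0.0
```

```bash
cat >> h.py <<'E'
def rayF(f,u,v):
    K,R,t=map(np.array,(f["K"],f["R"],f["t"])); x=(u-K[0,2])/K[0,0]; y=(v-K[1,2])/K[1,1]; r=np.hypot(x,y)+1e-12
    return -R.T@t, R.T@np.array([x/r*np.sin(r),y/r*np.sin(r),np.cos(r)])
def planeF(f,u,v,z):
    c,d=rayF(f,u,v); return c+d*(z-c[2])/d[2]
def projF(f,X):
    K,R,t=map(np.array,(f["K"],f["R"],f["t"])); p=R@np.array(X,float)+t
    r=np.hypot(p[0],p[1]); a=np.arctan2(r,p[2]); return np.array([K[0,2]+K[0,0]*a*p[0]/r,K[1,2]+K[1,1]*a*p[1]/r])
def grab(n,name):
    f=imaging.grab_frame(n); cv2.imwrite(f"pics/{name}.png",f["pixels"]); np.save(f"pics/{name}.npy",f,allow_pickle=True); return f
def ld(name): return np.load(f"pics/{name}.npy",allow_pickle=True).item()
def st():
    s=manip.state();print({k:np.round(s[k],4).tolist() for k in("t","q","tool_pos","tool_rot","ft_force","wrist_torque","grip_width","grip_force")})
E
python3 - <<'E'
from h import *
w=ld("w1")
for p in[(331.5,133),(254,128)]: print("pin",planeF(w,*p,.004).round(4))
f=grab("wrist","w2"); im=f["pixels"]
cv2.imwrite("pics/w2c.png",cv2.resize(im[0:420,100:500],(800,840))[0:600] if 0 else cv2.resize(im[60:360,90:490],(800,600),interpolation=cv2.INTER_CUBIC))
st()
E
```

```text
pin [0.5868 0.2832 0.004 ]
pin [0.4741 0.3039 0.004 ]
{'t': 2.2, 'q': [-0.4631, 0.3264, 1.5291, -0.0013, 1.2865, -0.3421], 'tool_pos': [0.5396, -0.1962, 0.3006], 'tool_rot': [-3.1409, 0.001, 1.4501], 'ft_force': [-2.445, -1.9357, -0.6012], 'wrist_torque': [-0.0796, 0.0943, 0.0219], 'grip_width': 0.0461, 'grip_force': 0.0}
```

View pics/w2c.png

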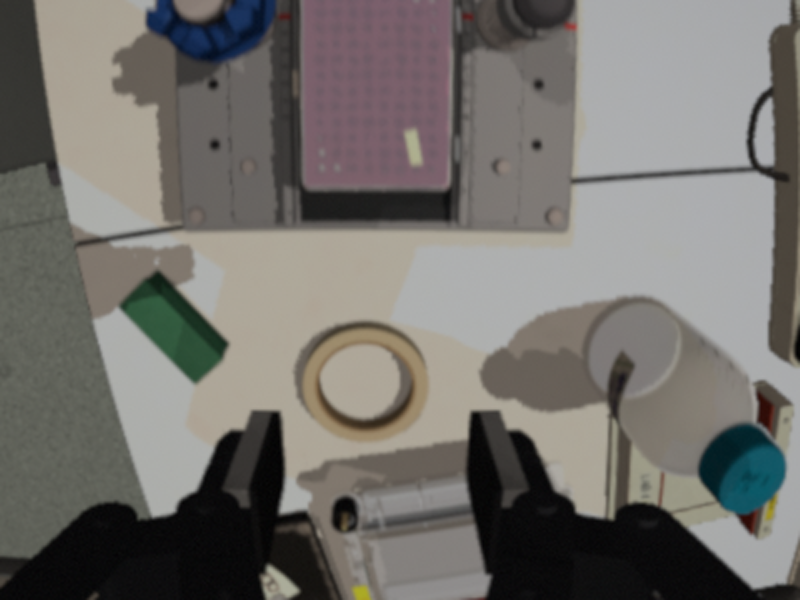

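The wrist view shows the rack's right lid edge at crop row 190, from (302,190) to (450,190). The red marks on the rails are at crop (285,17) and (467,17), and the right-hand platform corners at (185,230) and (568,230).

Run:
```python
from h import *
f=ld("w2"); im=f["pixels"]; h=cv2.cvtColor(im,cv2.COLOR_BGR2HSV).astype(int); H,S,V=h[...,0],h[...,1],h[...,2]
m=((H<6)|(H>174))&(S>130)&(V>70); m[:,:90]=0;m[150:]=0
n,l,s,c=cv2.connectedComponentsWithStats(m.astype(np.uint8))
for i in range(1,n):
    if s[i,4]>=2: print("red",c[i].round(1),s[i],planeF(f,*c[i],.101).round(4),planeF(f,*c[i],.084).round(4))
pk=((H>140)&(H<176)&(S>35)&(V>60))
pk[:, :220]=0;pk[:,340:]=0
for u in (255,275,300): print("rack col",u,np.where(pk[:,u])[0].max())
for p in [(241,155.5),(315,155.5)]: print("lid edge",planeF(f,*p,.134).round(4))
for p in [(182.5,175),(374,175)]: print("plat corner",planeF(f,*p,.084).round(4))
st()
```

```text
red [231.5  67.7] [230  67   4   2   6] [ 0.5031 -0.0546  0.101 ] [ 0.501  -0.0522  0.084 ]
red [323.5  67.8] [322  67   4   3   8] [ 0.6087 -0.0674  0.101 ] [ 0.6113 -0.0655  0.084 ]
red [374.6  72.7] [373  72   5   2   7] [ 0.6697 -0.0768  0.101 ] [ 0.675  -0.0753  0.084 ]
red [499.4  89. ] [495  86  11   7  64] [ 0.8552 -0.0961  0.101 ] [ 0.8687 -0.0955  0.084 ]
rack col 255 152
rack col 275 152
rack col 300 152
lid edge [ 0.5046 -0.1559  0.134 ]
lid edge [ 0.5845 -0.1654  0.134 ]
plat corner [ 0.4186 -0.1765  0.084 ]
plat corner [ 0.664  -0.2059  0.084 ]
{'t': 2.2, 'q': [-0.4631, 0.3264, 1.5291, -0.0013, 1.2865, -0.3421], 'tool_pos': [0.5396, -0.1962, 0.3006], 'tool_rot': [-3.1409, 0.001, 1.4501], 'ft_force': [-2.445, -1.9357, -0.6012], 'wrist_torque': [-0.0796, 0.0943, 0.0219], 'grip_width': 0.0461, 'grip_force': 0.0}
```

>>> step_arm(series=[0, 0, 0, 0, 0, -60, 46, 0, 0, 0, 0, 0, -120, 46, 0, 0, 0, 0, 0, -175, 46, 0, 0, 0, 0, 0, -203, 46, 0, 0, 0, 2, 16, -203, 46, 0, 0, 0, 4, 32, -203, 46, 0, 0, 0, 5, 43, -203, 46, 0, 0, 0, 5.5, 48, -203, 46])

```text
t: 3.2
tool_pos: [0.5456, -0.1418, 0.0995]
tool_rot: [3.14, 0.0, 1.454]
ft_force: [0.6, 0.6, 0.2]
grip_width: 0.0459
grip_force: 0.0
```

```bash
cat > rk.py <<'E'
from h import *
import sys
f=grab("wrist",sys.argv[1]); im=f["pixels"]; h=cv2.cvtColor(im,cv2.COLOR_BGR2HSV).astype(int); H,S,V=h[...,0],h[...,1],h[...,2]
m=((H<6)|(H>174))&(S>130)&(V>60)
n,l,s,c=cv2.connectedComponentsWithStats(m.astype(np.uint8))
for i in range(1,n):
    if s[i,4]>=3: print("red",c[i].round(1),s[i],planeF(f,*c[i],.101).round(4),planeF(f,*c[i],.084).round(4))
pk=((H>135)&(H<176)&(S>30)&(V>50)).astype(np.uint8)
n,l,s,c=cv2.connectedComponentsWithStats(pk); i=1+s[1:,4].argmax(); cnt=cv2.findContours((l==i).astype(np.uint8),0,2)[0][0]
r=cv2.minAreaRect(cnt); print("rack",s[i],r); print(np.array([planeF(f,*p,.134) for p in cv2.boxPoints(r)]).round(4))
st()
E
python3 rk.py w3; python3 -c "
import cv2;cv2.imwrite('pics/w3b.png',cv2.imread('pics/w3.png'))"
```

```text
red [183.5 111.9] [178 109  12   6  61] [ 0.5033 -0.0534  0.101 ] [ 0.4984 -0.0529  0.084 ]
red [373.4 112.4] [370 110   7   6  34] [ 0.61   -0.0662  0.101 ] [ 0.615  -0.0669  0.084 ]
red [525.1 354.1] [519 346  13  17  50] [ 0.7797 -0.2973  0.101 ] [ 0.8006 -0.3195  0.084 ]
rack [  198    75   161   212 30663] ((278.0, 180.5), (211.0, 160.0), 90.0)
[[ 0.522  -0.0386  0.134 ]
 [ 0.5944 -0.0471  0.134 ]
 [ 0.5888 -0.1553  0.134 ]
 [ 0.5025 -0.145   0.134 ]]
{'t': 3.25, 'q': [-0.3715, 0.5155, 1.8096, 0.0001, 0.8151, -0.2543], 'tool_pos': [0.5455, -0.1418, 0.0993], 'tool_rot': [3.1402, 0.0003, 1.4536], 'ft_force': [-0.9928, -0.0585, 0.5546], 'wrist_torque': [0.0025, -0.0132, -0.0243], 'grip_width': 0.046, 'grip_force': 0.0}
```

View pics/w3.png

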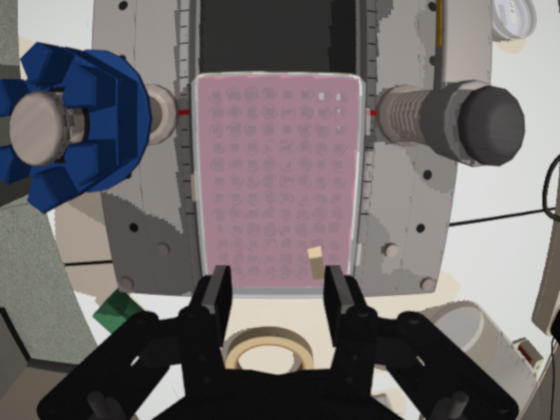

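The top edge of the rack is at row 73, columns 196 to 361, and its near edge is at about row 295. The red marks are at row 112, so the rack still has to go about 30 mm. Both fingers are at the end face, at columns 220 and 335.

```bash
cat >> h.py <<'E'
C=np.array([.556,-.061]); th=np.radians(-6.85); X=np.array([np.cos(th),np.sin(th)]); Y=np.array([-X[1],X[0]])
def loc(p): d=np.array(p)[:2]-C; return np.array([d@X,d@Y])*1000
def wld(x,y): return C+(x*X+y*Y)/1000
E
python3 - <<'E'
from h import *
f=ld("w3"); im=f["pixels"].astype(int)
for p in[(196,75),(361,76),(204,294),(355,295)]: print(loc(planeF(f,*p,.134)).round(1))
for p in[(183.5,112),(373.4,112.4)]: print("red",loc(planeF(f,*p,.101)).round(1))
g=cv2.cvtColor(f["pixels"],cv2.COLOR_BGR2GRAY)
print(g[66:84,280], g[280:310,280])
f=ld("w2");g=cv2.cvtColor(f["pixels"],cv2.COLOR_BGR2GRAY);print(g[145:165,280])
E
```

```text
[-37.3  18.2]
[37.9 18. ]
[-40.3 -94.8]
[ 42.8 -95.5]
red [-53.2   1.1]
red [54.2  1.3]
[ 46  46  46  47  55  82 131 163 162 155 149 145 142 139 139 139 138 138] [138 138 138 139 138 139 143 147 142 138 137 139 138 140 150 168 178 178
 183 205 214 213 213 214 214 214 215 215 215 215]
[103 103 104 106 106 106 108 113 110  96  74  46  32  30  30  29  29  30
  29  32]
```

Run:
```python
from h import *
for n,tp in(("w2",[.5396,-.1955,.3008]),("w3",[.5455,-.1418,.0993])):
    f=ld(n); R=np.array(f["R"]); c=-R.T@np.array(f["t"]); print(n,"cam",c,"axis",R[2],"cam-tcp",c-tp)
    for dx in(-23,23):
        for dy in (-11,11):
            p=np.array(tp); p[:2]+=(dx*X+dy*Y)/1000; print(dx,dy,projF(f,p).round(1),projF(f,p+[0,0,.02]).round(1))
    for z in(.084,.086,.101,.134,.15):
        print(z,"red line at",[projF(f,[*wld(x,0),z]).round(0).tolist() for x in(-49.5,49.5)],"rackcorner -61.5-off0",projF(f,[*wld(0,-61.5),z]).round(0),"-100",projF(f,[*wld(0,-100.),z]).round(0))
st()
```

```text
w2 cam [ 0.55007133 -0.11076907  0.48444787] axis [-0.03865704 -0.31653523 -0.94779274] cam-tcp [0.01047133 0.08473093 0.18364787]
-23 -11 [241.  265.9] [237.6 281.7]
-23 11 [239.5 234. ] [235.6 247.5]
23 -11 [313.2 266. ] [316.5 281.8]
23 11 [314.7 234.1] [318.5 247.6]
0.084 red line at [[237.0, 69.0], [319.0, 69.0]] rackcorner -61.5-off0 [278. 118.] -100 [278. 149.]
0.086 red line at [[236.0, 69.0], [319.0, 69.0]] rackcorner -61.5-off0 [278. 118.] -100 [278. 149.]
0.101 red line at [[235.0, 68.0], [320.0, 68.0]] rackcorner -61.5-off0 [278. 119.] -100 [278. 151.]
0.134 red line at [[231.0, 64.0], [324.0, 64.0]] rackcorner -61.5-off0 [278. 120.] -100 [278. 155.]
0.15 red line at [[229.0, 62.0], [327.0, 62.0]] rackcorner -61.5-off0 [278. 120.] -100 [278. 157.]
w3 cam [ 0.55567878 -0.05949399  0.28291055] axis [-0.03579513 -0.31747574 -0.94759056] cam-tcp [0.01017878 0.08230601 0.18361055]
-23 -11 [239.8 262.3] [236.3 277.9]
-23 11 [238.3 230.1] [234.4 243.3]
23 -11 [312.3 262.4] [315.7 278. ]
23 11 [313.9 230.2] [317.7 243.4]
0.084 red line at [[197.0, 113.0], [358.0, 113.0]] rackcorner -61.5-off0 [277. 208.] -100 [277. 262.]
0.086 red line at [[196.0, 113.0], [359.0, 114.0]] rackcorner -61.5-off0 [277. 209.] -100 [277. 264.]
0.101 red line at [[190.0, 114.0], [365.0, 114.0]] rackcorner -61.5-off0 [277. 217.] -100 [277. 274.]
0.134 red line at [[172.0, 115.0], [384.0, 116.0]] rackcorner -61.5-off0 [278. 239.] -100 [277. 303.]
0.15 red line at [[160.0, 116.0], [396.0, 117.0]] rackcorner -61.5-off0 [278. 253.] -100 [277. 321.]
{'t': 3.25, 'q': [-0.3715, 0.5155, 1.8096, 0.0001, 0.8151, -0.2543], 'tool_pos': [0.5455, -0.1418, 0.0993], 'tool_rot': [3.1402, 0.0003, 1.4536], 'ft_force': [-0.9928, -0.0585, 0.5546], 'wrist_torque': [0.0025, -0.0132, -0.0243], 'grip_width': 0.046, 'grip_force': 0.0}
```

The rack hasn't moved: its left end is still at +18 mm in the shaker frame. I need to see where the fingertips really are, so I'll check from the side camera.

Run:
```python
from h import *
f=grab("side","s1"); im=f["pixels"]
tp=manip.state()["tool_pos"]; print("tcp px",projF.__name__,proj(f,tp),"tcp+40",proj(f,tp+[0,0,.04]))
cv2.imwrite("pics/s1c.png",cv2.resize(im[100:280,160:400],(800,600),interpolation=cv2.INTER_CUBIC))
```

```text
tcp px projF [260.49155619 196.37978483] tcp+40 [260.19118733 182.69527454]
```

View pics/s1c.png

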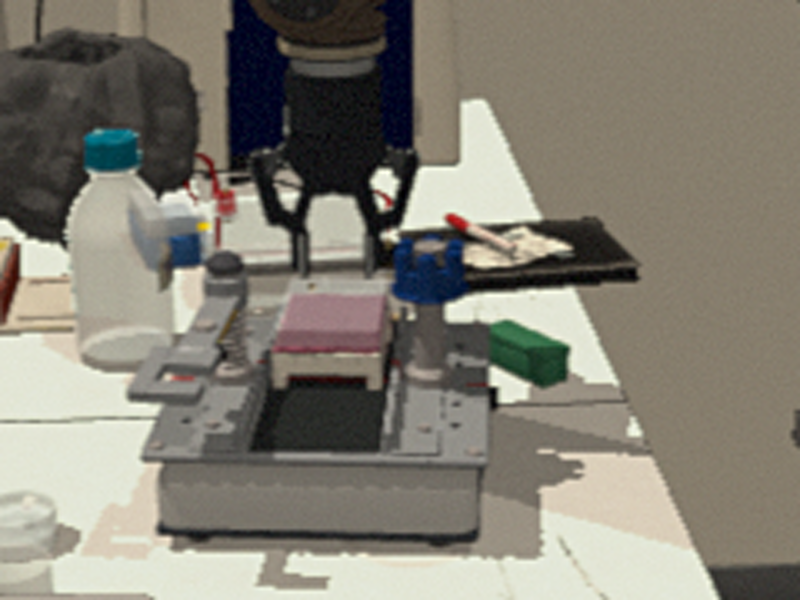

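Run:
```python
from h import *
f=ld("w2"); tp=np.array([.5396,-.1955,.3008])
c,a=rayF(f,231.5,266); c,b=rayF(f,325,266)
for gap in(.046,.05,.055,.06):
    k=gap/np.linalg.norm(a/abs(a[2])-b/abs(b[2])); p=c+k*a/abs(a[2]); q=c+k*b/abs(b[2]); m=(p+q)/2-tp
    print(gap,"tip rel tcp: shaker x %.1f y %.1f z %.1f"%(m[:2]@X*1e3,m[:2]@Y*1e3,m[2]*1e3))
s=ld("s1")
for y in(-100,-95,-61.5): print(y,proj(s,[*wld(0,y),.134]),(proj(s,[*wld(0,y),.134])-[160,100])*10/3)
m=cv2.cvtColor(f["pixels"],cv2.COLOR_BGR2GRAY); print(m[255:280,226],m[268,195:245])
```

```text
0.046 tip rel tcp: shaker x 0.6 y 11.1 z 42.4
0.05 tip rel tcp: shaker x 0.7 y 4.7 z 30.1
0.055 tip rel tcp: shaker x 0.7 y -3.4 z 14.8
0.06 tip rel tcp: shaker x 0.7 y -11.5 z -0.6
-100 [260.47786626 182.14805229] [334.92622086 273.82684098]
-95 [260.32051125 182.78027199] [334.40170417 275.93423997]
-61.5 [259.238254   187.12855662] [330.79418002 290.42852206]
[167 167 167 167 167 167 167 166 166 153 101  45  19  13   9   9   9  10
   7   8   7   8   8   7   5] [167 166 166 166 166 166 167 167 166 167 166 166 166 166 166 166 166 165
 155 120  82  62  59  58  58  58  58  59  56  49  31  13  11  12  43  98
 143 163 167 167 167 167 167 167 167 166 168 167 167 161]
```

The images give a gap of 46 mm and 22 mm wide pads. That puts the fingertips about 42 mm above the reported TCP, so they passed over the lid (z 0.134) without touching it. I'll back off, go 31 mm lower and push again.

>>> step_arm(series=[0, 0, 0, -3, -24, 0, 46, 0, 0, 0, -6, -46, 0, 46, 0, 0, 0, -6, -46, -15, 46, 0, 0, 0, -6, -46, -31, 46, 0, 0, 0, -4, -32, -31, 46, 0, 0, 0, -2, -18, -31, 46, 0, 0, 0, -1, -6, -31, 46, 0, 0, 0, 0, 2, -31, 46])

```text
t: 4.3
tool_pos: [0.5453, -0.1396, 0.0678]
tool_rot: [3.141, 0.0, 1.454]
ft_force: [-0.7, -1.3, -0.7]
grip_width: 0.0463
grip_force: 0.5
```

```bash
python3 rk.py w4
python3 - <<'E'
from h import *
f=ld("w4");g=cv2.cvtColor(f["pixels"],cv2.COLOR_BGR2GRAY).astype(int)
tp=manip.state()["tool_pos"];print("tool loc",loc(tp))
for u in(250,300):
    d=np.diff(g[:320,u]); print(u,[(i,int(d[i])) for i in np.where(abs(d)>18)[0]])
E
```

```text
red [164.8 117.4] [160 115  11   6  63] [ 0.5026 -0.0532  0.101 ] [ 0.4966 -0.0527  0.084 ]
red [392.6 118.4] [389 115   8   7  48] [ 0.6097 -0.0662  0.101 ] [ 0.6159 -0.0672  0.084 ]
red [536.3 369.6] [530 361  14  18  64] [ 0.767  -0.2836  0.101 ] [ 0.791  -0.3092  0.084 ]
rack [  181     0   199   265 49769] ((280.0, 132.0), (264.0, 198.0), 90.0)
[[ 0.5258 -0.0104  0.134 ]
 [ 0.5978 -0.0186  0.134 ]
 [ 0.5908 -0.1233  0.134 ]
 [ 0.5086 -0.1135  0.134 ]]
{'t': 4.35, 'q': [-0.3673, 0.5596, 1.8361, 0.0002, 0.7455, -0.2504], 'tool_pos': [0.5453, -0.1392, 0.0678], 'tool_rot': [3.1412, -0.0, 1.4537], 'ft_force': [0.2796, 1.0207, 0.2081], 'wrist_torque': [0.0324, 0.0348, 0.0028], 'grip_width': 0.0462, 'grip_force': 0.0}
tool loc [ -1.31575019 -78.88199453]
250 [(np.int64(279), -25), (np.int64(280), -47), (np.int64(281), -28)]
300 [(np.int64(279), -25), (np.int64(280), -45), (np.int64(281), -30)]
```

Run:
```python
from h import *
f=ld("w4")
for r in(280.5,): print([loc(planeF(f,u,r,.134)).round(1) for u in(250,300)],[loc(planeF(f,u,r,.120)).round(1) for u in(250,300)])
print("red",[loc(planeF(f,*p,.101)).round(1) for p in[(164.8,117.4),(392.6,118.4)]])
t=grab("top","t2"); im=t["pixels"]; cv2.imwrite("pics/t2c.png",cv2.resize(im[150:260,250:380],None,fx=6,fy=5,interpolation=cv2.INTER_CUBIC))
h=cv2.cvtColor(im,cv2.COLOR_BGR2HSV).astype(int); H,S,V=h[...,0],h[...,1],h[...,2]
h0=cv2.cvtColor(ld("top0")["pixels"],cv2.COLOR_BGR2HSV).astype(int)
for nm,h in(("0",h0),("2",h)):
    pk=((h[...,0]>135)&(h[...,0]<177)&(h[...,1]>25)&(h[...,2]>60)).astype(np.uint8); pk[:150]=0;pk[260:]=0;pk[:,:255]=0;pk[:,375:]=0
    n,l,s,c=cv2.connectedComponentsWithStats(pk); i=1+s[1:,4].argmax(); 
    cnt=cv2.findContours((l==i).astype(np.uint8),0,2)[0][0]; r=cv2.minAreaRect(cnt); print(nm,s[i],c[i],r); print([loc(plane(t,*p,.134)).round(1).tolist() for p in cv2.boxPoints(r)],loc(plane(t,*r[0],.134)))
```

```text
[array([-11.9, -64.9]), array([  8.8, -64.8])] [array([-13.3, -73. ]), array([ 10., -73.])]
red [array([-54. ,   1.3]), array([54. ,  1.2])]
0 [ 307  186   44   34 1188] [328.30050505 203.01010101] ((328.6461486816406, 202.8307647705078), (42.171810150146484, 29.024127960205078), 7.125016689300537)
[[-41.5, 16.8], [39.7, 16.5], [39.5, -99.6], [-41.3, -98.2]] [ -1.13214213 -41.21660414]
2 [295 185  30  32 753] [308.72775564 200.03054449] ((309.0307922363281, 200.75384521484375), (27.039569854736328, 29.520267486572266), 7.125016689300537)
[[-43.3, 50.1], [39.3, 50.2], [39.3, -24.5], [-43.2, -23.9]] [-2.1895938  12.91761634]
```

>>> step_arm(series=[0, 0, 0, 0.3, 2.5, 0, 46, 0, 0, 0, 0.6, 5, 0, 46, 0, 0, 0, 0.7, 6, 0, 46, 0, 0, 0, 0.7, 6, 0, 46, 0, 0, 0, -1, -8, 0, 46, 0, 0, 0, -1, -8, 50, 46, 0, 0, 0, -1, -8, 100, 46, 0, 0, 0, -1, -8, 110, 46])

```text
t: 5.4
tool_pos: [0.5449, -0.1499, 0.1804]
tool_rot: [3.137, 0.001, 1.452]
ft_force: [0.2, -0.5, -0.1]
grip_width: 0.0462
grip_force: 0.0
```

Run:
```python
from h import *
import time
f=grab("wrist","w5");g=cv2.cvtColor(f["pixels"],cv2.COLOR_BGR2GRAY).astype(int); st()
for u in(250,265,300):
    d=np.diff(g[:320,u]); print(u,[(i,int(d[i])) for i in np.where(abs(d)>14)[0]])
h=cv2.cvtColor(f["pixels"],cv2.COLOR_BGR2HSV).astype(int); H,S,V=h[...,0],h[...,1],h[...,2]
m=((H<6)|(H>174))&(S>130)&(V>60)
n,l,s,c=cv2.connectedComponentsWithStats(m.astype(np.uint8))
for i in range(1,n):
    if s[i,4]>=3 and c[i][1]<200: print("red",c[i].round(1),s[i][4],loc(planeF(f,*c[i],.101)).round(1))
for z in(.12,.134): print(z,[(v,loc(planeF(f,275,v,z)).round(1)[1]) for v in range(40,260,10)])
```

```text
{'t': 5.45, 'q': [-0.3853, 0.4164, 1.7252, 0.0002, 0.9962, -0.2667], 'tool_pos': [0.5447, -0.1498, 0.1799], 'tool_rot': [3.138, 0.0008, 1.4521], 'ft_force': [0.0438, 0.2649, 0.9208], 'wrist_torque': [-0.0215, 0.0011, 0.0257], 'grip_width': 0.046, 'grip_force': 0.0}
250 [(np.int64(21), 23), (np.int64(22), 36), (np.int64(23), 22), (np.int64(24), 20), (np.int64(181), -20), (np.int64(182), -38), (np.int64(183), -33), (np.int64(238), 23), (np.int64(239), 37), (np.int64(240), 22), (np.int64(243), 35), (np.int64(244), 27), (np.int64(284), -32), (np.int64(285), -39), (np.int64(286), -27), (np.int64(292), 28), (np.int64(293), 35), (np.int64(294), 20), (np.int64(303), 23), (np.int64(304), 20)]
265 [(np.int64(21), 31), (np.int64(22), 32), (np.int64(23), 21), (np.int64(24), 24), (np.int64(181), -26), (np.int64(182), -45), (np.int64(183), -35), (np.int64(238), 21), (np.int64(239), 38), (np.int64(240), 22), (np.int64(243), 38), (np.int64(244), 26), (np.int64(281), -30), (np.int64(282), -57), (np.int64(283), -29), (np.int64(288), 30), (np.int64(289), 37), (np.int64(290), 18), (np.int64(295), -16), 
[... 985 characters left out ...]
, (210, np.float64(-85.1)), (220, np.float64(-93.5)), (230, np.float64(-102.0)), (240, np.float64(-110.8)), (250, np.float64(-119.8))]
0.134 [(40, np.float64(42.6)), (50, np.float64(35.3)), (60, np.float64(28.0)), (70, np.float64(20.8)), (80, np.float64(13.7)), (90, np.float64(6.6)), (100, np.float64(-0.5)), (110, np.float64(-7.6)), (120, np.float64(-14.6)), (130, np.float64(-21.7)), (140, np.float64(-28.8)), (150, np.float64(-36.0)), (160, np.float64(-43.2)), (170, np.float64(-50.5)), (180, np.float64(-57.8)), (190, np.float64(-65.3)), (200, np.float64(-72.9)), (210, np.float64(-80.6)), (220, np.float64(-88.5)), (230, np.float64(-96.5)), (240, np.float64(-104.8)), (250, np.float64(-113.3))]
```

>>> step_arm(series=[0, 0, 0, 0, 0, -55, 46, 0, 0, 0, 0, 0, -110, 46, 0, 0, 0, 1, 8, -110, 46, 0, 0, 0, 1.7, 14, -110, 46, 0, 0, 0, 2, 16.9, -110, 46, 0, 0, 0, 2, 16.9, -110, 46, 0, 0, 0, 0.5, 2, -110, 46, 0, 0, 0, 0, 0, -55, 46])

```text
t: 6.45
tool_pos: [0.5425, -0.1498, 0.1206]
tool_rot: [-3.136, -0.001, 1.452]
ft_force: [0.6, 0.3, 0.4]
grip_width: 0.0459
grip_force: 0.0
```

>>> step_arm(series=[0, 0, 0, 0, 0, 30, 0, 0, 0, 0, 0, 0, 55, 0, 0, 0, 0, 0, 0, 55, 0, 0, 0, 0, 0, 0, 55, 0, 0, 0, 0, 0, 0, 55, 0, 0, 0, 0, 0, 0, 55, 0, 0, 0, 0, 0, 0, 55, 0, 0, 0, 0, 0, 0, 55, 0])

```text
t: 7.45
tool_pos: [0.5441, -0.1488, 0.1773]
tool_rot: [-3.141, -0.0, 1.453]
ft_force: [-1.4, 1.0, 0.5]
grip_width: 0.0
grip_force: 0.0
```

```bash
sed -i 's/^C=.*; th/C=np.array([.5561,-.0598]); th/' h.py
python3 - <<'E'
from h import *
f=grab("wrist","w6");g=cv2.cvtColor(f["pixels"],cv2.COLOR_BGR2GRAY).astype(int); st()
e=[]
for u in(250,265,300):
    d=np.diff(g[:230,u]); a=abs(d); i=a[:60].argmax(); j=150+a[150:210].argmax(); e.append((i,j))
    i0=np.arange(max(i-3,0),i+4); j0=np.arange(j-3,j+4)
    r=[(i0*a[i0]).sum()/a[i0].sum()+.5,(j0*a[j0]).sum()/a[j0].sum()+.5]
    q=[loc(planeF(f,u,v,.134))[1] for v in r]; print(np.round(r,1),np.round(q,1),np.mean(q).round(2))
h=cv2.cvtColor(f["pixels"],cv2.COLOR_BGR2HSV).astype(int); H,S,V=h[...,0],h[...,1],h[...,2]
m=((H<6)|(H>174))&(S>130)&(V>60)
n,l,s,c=cv2.connectedComponentsWithStats(m.astype(np.uint8))
for i in range(1,n):
    if s[i,4]>=3 and c[i][1]<200: print("red",c[i].round(1),s[i][4],loc(planeF(f,*c[i],.101)).round(1))
t=ld("top0")
# bar: post and hook/bolt directions
for p in[(290.3-.36,165.6-.36),]: print("bolt",loc(plane(t,*p,.162)))
for q in[(448,52),(402,104),(403,68),(520,85)]: print(q,loc(plane(t,q[0]/3.6+154.64,q[1]/3.6+139.64,.16)).round(1))
E
```

```text
{'t': 7.5, 'q': [-0.3841, 0.4197, 1.7275, 0.0001, 0.9944, -0.2659], 'tool_pos': [0.5441, -0.1488, 0.1773], 'tool_rot': [-3.1416, -0.0001, 1.4526], 'ft_force': [-0.3361, -0.1427, -0.2035], 'wrist_torque': [-0.0471, -0.0223, 0.0449], 'grip_width': 0.0002, 'grip_force': 0.0}
[ 18.4 180.2] [ 58.2 -57.4] 0.4
[ 18.1 180. ] [ 58.1 -57.3] 0.44
[ 17.8 179.7] [ 58.5 -57. ] 0.76
red [211.7 101.8] 26 [-52.9  -0.1]
red [344.5 102. ] 24 [52.5 -0.1]
red [552.7 124. ] 90 [284.3   4.9]
bolt [83.64355366 75.77818557]
(448, 52) [111.6 109.3]
(402, 104) [ 67.  138.6]
(403, 68) [ 94.9 141.6]
(520, 85) [92.8 51.8]
```

The rack is now centred to within 0.5 mm of the red line. Next I'll find the closed fingertip height from the same picture.

Run:
```python
from h import *
f=ld("w6");g=cv2.cvtColor(f["pixels"],cv2.COLOR_BGR2GRAY).astype(int)
for u in(262,270,278,286,294): print(u,g[195:300:3,u])
for v in (255,270,285): print(v,g[v,240:316:2])
tp=np.array([.5441,-.1488,.1773])
for dz in(0,10,20,25,30,35,40,45): print(dz,[projF(f,tp+np.r_[dy*Y/1e3,dz/1e3]).round(0).tolist() for dy in(-11,0,9,11)],projF(f,tp+np.r_[14*X/1e3+9*Y/1e3,dz/1e3])[0].round(0))
cv2.imwrite("pics/w6c.png",cv2.resize(f["pixels"][150:420,180:380],None,fx=3,fy=2.2,interpolation=cv2.INTER_CUBIC))
```

```text
262 [ 36  36  36  36  36  36  35  36  36  36  35  36  36  35  35  36 114 149
 203 203 203 202 203 201 195 189 128  39  40  48  56  58  59  62  63]
270 [ 35  36  37  36  35  34  36  37  35  37  36  36  36  35  36  36 114 149
 200 201 200 203 200  93  74  73  74  73  68  67  66  66  67  67  63]
278 [ 36  36  37  36  36  35  36  36  35  35  35  35  34  35  35  35 113 150
 203 203 202 203 199  65  13  15  13  14  13  15  13  11  11  13  11]
286 [ 36  37  36  36  36  36  36  36  35  35  35  35  35  34  35  35 115 150
 202 203 203 202 200  91  71  73  74  74  74  73  73  73  73  68  67]
294 [ 36  36  37  37  36  37  36  36  36  35  36  36  35  35  36  36 115 151
 203 202 203 202 203 203 202 202 136  15  21  21  29  34  39  45  54]
255 [202 202 202 201 201 202 202 202 202 203 203 203 201 200 201 200 201 202
 202 202 203 203 203 203 203 203 203 203 203 203 203 203 202 203 202 202
 202 203]
270 [200 201 202 202 203 203 202 202 202 202 202 189  90  73  74  73  72  46
  15  15  28  69  73  73  74  79 159 202 203 203 202 203 202 202 202 202
 202 202]
285 [201 201 201 184  68  19  19  19  19  18  20  56  66  67  68  66  66  35
  11  13  24  68  74  73  73  74  70  29  17  13  17  17  18  24 152 201
 203 202]
0 [[276.0, 263.0], [276.0, 247.0], [276.0, 233.0], [276.0, 230.0]] 299.0
10 [[276.0, 270.0], [276.0, 254.0], [276.0, 240.0], [276.0, 237.0]] 300.0
20 [[276.0, 278.0], [276.0, 262.0], [276.0, 247.0], [276.0, 244.0]] 302.0
25 [[276.0, 283.0], [276.0, 266.0], [276.0, 251.0], [276.0, 247.0]] 302.0
30 [[276.0, 288.0], [276.0, 270.0], [276.0, 255.0], [276.0, 251.0]] 303.0
35 [[276.0, 292.0], [276.0, 275.0], [276.0, 259.0], [276.0, 256.0]] 304.0
40 [[276.0, 297.0], [276.0, 279.0], [276.0, 264.0], [276.0, 260.0]] 304.0
45 [[276.0, 303.0], [276.0, 284.0], [276.0, 268.0], [276.0, 265.0]] 305.0
```

The closed fingertip is also about 41 mm above the reported TCP. The bar starts at about 1.6 rad. I'll compute the arc that pushes it in.

>>> step_arm(series=[0, 0, 0, 36, 40, 0, 0, 0, 0, 0, 72, 80, 0, 0, 0, 0, 0, 108, 120, 0, 0, 0, 0, 0, 144, 159, 0, 0, 0, 0, 0, 144, 159, 0, 0, 0, 0, 0, 144, 159, -30, 0, 0, 0, 0, 144, 159, -60, 0, 0, 0, 0, 144, 159, -73, 0])

```text
t: 8.5
tool_pos: [0.687, 0.0096, 0.1029]
tool_rot: [-3.139, 0.0, 1.452]
ft_force: [1.1, 0.1, 0.5]
grip_width: -0.0001
grip_force: 0.0
```

Run:
```python
from h import *
st()
tp=np.array([.6881,.0102])
for t in(1.6,1.4,1.2,1.0,.8,.6,.4,.3,.2,.1,.05,0,-.02):
    u=np.array([-np.cos(t),np.sin(t)]);n=np.array([np.sin(t),np.cos(t)]); h=12*abs(n[0])+10*abs(n[1])
    p=np.array([78,0])+85*u+(13+h)*n; w=wld(*p); print(t,p.round(0),((w-tp)*1000).round(1))
```

```text
{'t': 8.5, 'q': [-0.0821, 0.6672, 1.4785, -0.0001, 0.9982, 0.0367], 'tool_pos': [0.687, 0.0096, 0.1029], 'tool_rot': [-3.1393, 0.0002, 1.452], 'ft_force': [1.0991, 0.1208, 0.5293], 'wrist_torque': [0.0388, 0.0119, 0.0226], 'grip_width': -0.0001, 'grip_force': 0.0}
1.6 [106.  84.] [-17.   1.]
1.4 [90. 88.] [-32.4   6.9]
1.2 [73. 89.] [-48.8   9.9]
1.0 [56. 87.] [-66.    9.6]
0.8 [39. 81.] [-83.4   5.6]
0.6 [24. 71.] [-100.    -2.2]
0.4 [10. 58.] [-115.   -13.8]
0.3 [ 5. 50.] [-121.6  -20.8]
0.2 [-0. 42.] [-127.3  -28.7]
0.1 [-4. 33.] [-132.3  -37.2]
0.05 [-6. 28.] [-134.4  -41.7]
0 [-7. 23.] [-136.2  -46.3]
-0.02 [-7. 22.] [-136.8  -47.7]
```

>>> step_arm(series=[0, 0, 0, -17, 1, 0, 0, 0, 0, 0, -32, 7, 0, 0, 0, 0, 0, -49, 10, 0, 0, 0, 0, 0, -66, 10, 0, 0, 0, 0, 0, -83, 6, 0, 0, 0, 0, 0, -100, -2, 0, 0, 0, 0, 0, -115, -14, 0, 0, 0, 0, 0, -122, -21, 0, 0])

```text
t: 9.5
tool_pos: [0.5663, -0.0115, 0.1054]
tool_rot: [3.139, -0.0, 1.452]
ft_force: [2.9, 2.3, -0.2]
grip_width: 0.0002
grip_force: 1.4
```

>>> step_arm(series=[0, 0, 0, -5, -8, 0, 0, 0, 0, 0, -10, -16, 0, 0, 0, 0, 0, -12.5, -20.5, 0, 0, 0, 0, 0, -14, -24, 0, 0, 0, 0, 0, -14.5, -25.5, 0, 0, 0, 0, 0, -14.5, -26, 0, 0, 0, 0, 0, -14.5, -26, 0, 0, 0, 0, 0, -14.5, -26, 0, 0])

```text
t: 10.5
tool_pos: [0.5516, -0.0361, 0.1043]
tool_rot: [-3.141, -0.001, 1.453]
ft_force: [3.1, 6.3, -0.6]
grip_width: -0.0002
grip_force: 3.5
```

Run:
```python
from h import *
st(); f=grab("wrist","w7"); print(loc(manip.state()["tool_pos"]))
t=grab("top","t7")
cv2.imwrite("pics/mix7.png",np.hstack([cv2.resize(f["pixels"],(450,338)),cv2.resize(t["pixels"][140:270,240:380],(350,338),interpolation=cv2.INTER_CUBIC)]))
```

```text
{'t': 10.5, 'q': [-0.1853, 0.4963, 1.8305, 0.0011, 0.8152, -0.0679], 'tool_pos': [0.5516, -0.0361, 0.1043], 'tool_rot': [-3.1412, -0.0009, 1.4527], 'ft_force': [3.1459, 6.2622, -0.6123], 'wrist_torque': [1.1211, -0.4343, 0.0238], 'grip_width': -0.0002, 'grip_force': 3.5417}
[-7.35072716 23.02540346]
```

View pics/mix7.png

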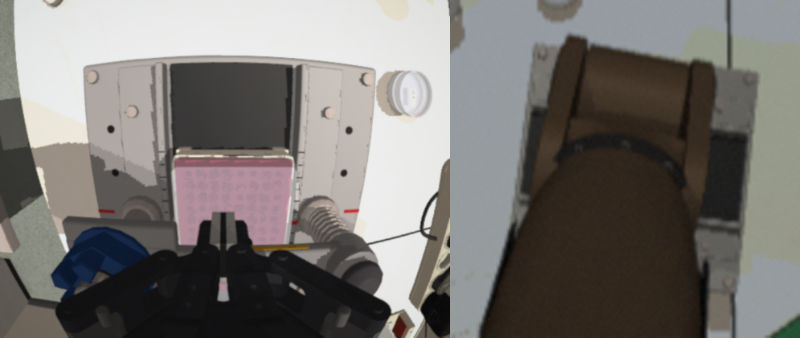

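The bar is across the rack. The residual push of about 6 N exceeds the joint's own 2.5 N friction, so it should be at its stop. I'll press 2 mm more to confirm that, then back off and head over the nut.

>>> step_arm(series=[0, 0, 0, 0, -1, 0, 0, 0, 0, 0, 0, -2, 0, 0, 0, 0, 0, 0, -3, 0, 0, 0, 0, 0, 0, -3, 0, 0, 0, 0, 0, 0, -3, 0, 0, 0, 0, 0, 0, -3, 0, 0, 0, 0, 0, 0, -3, 0, 0, 0, 0, 0, 0, -3, 0, 0])

```text
t: 11.6
tool_pos: [0.5515, -0.0362, 0.1043]
tool_rot: [-3.141, -0.005, 1.452]
ft_force: [4.5, 28.2, 0.6]
grip_width: -0.0001
grip_force: 14.3
```

>>> step_arm(series=[0, 0, 0, 4, 33, 0, 0, 0, 0, 0, 4, 33, 40, 0, 0, 0, 0, 4, 33, 90, 30, 0, 0, 0, -15, 18, 130, 85, 0, 0, 0, -40, 3, 140, 85, 0, 0, 0, -60, -8, 140, 85, 0, 0, 0, -73, -14, 140, 85, 0, 0, 0, -73, -14, 140, 85])

```text
t: 12.6
tool_pos: [0.4781, -0.0541, 0.2444]
tool_rot: [-3.141, 0.0, 1.452]
ft_force: [0.8, 0.4, 0.6]
grip_width: 0.0851
grip_force: 0.0
```

Run:
```python
from h import *
st(); f=grab("wrist","w8"); st(); im=f["pixels"]
print("stud px",projF(f,[*wld(-78,0),.1975]),"post",projF(f,[*wld(78,0),.19]))
cv2.imwrite("pics/w8c.png",cv2.resize(im[150:350,150:420],None,fx=2.96,fy=2.96,interpolation=cv2.INTER_CUBIC))
h=cv2.cvtColor(im,cv2.COLOR_BGR2HSV).astype(int)
ye=(h[...,0]>18)&(h[...,0]<32)&(h[...,1]>120)&(h[...,2]>70)
n,l,s,c=cv2.connectedComponentsWithStats(ye.astype(np.uint8))
for i in range(1,n):
    if s[i,4]>15: 
        v,u=np.where(l==i); print("yellow",c[i],s[i]); 
        q=np.array([loc(planeF(f,a,b,.16)) for a,b in zip(u,v)]); o=q[:,0].argsort(); print(q[o[:4]].mean(0).round(1),q[o[-4:]].mean(0).round(1))
```

```text
{'t': 12.6, 'q': [-0.2499, 0.2279, 1.8251, -0.0001, 1.0888, -0.1309], 'tool_pos': [0.4781, -0.0541, 0.2444], 'tool_rot': [-3.1413, 0.0, 1.4518], 'ft_force': [0.7742, 0.4187, 0.5854], 'wrist_torque': [0.0204, -0.0151, 0.0209], 'grip_width': 0.0851, 'grip_force': 0.0}
{'t': 12.65, 'q': [-0.2493, 0.2287, 1.8241, -0.0, 1.0887, -0.1306], 'tool_pos': [0.4787, -0.0539, 0.2444], 'tool_rot': [3.1416, 0.0, 1.4521], 'ft_force': [0.2515, 0.0663, -0.1409], 'wrist_torque': [0.0434, 0.0173, -0.0377], 'grip_width': 0.0853, 'grip_force': 0.0}
stud px [276.56135601 216.71783534] post [457.82853655 213.75969136]
yellow [362. 187.] [354 187  17   1  17]
[-10.   14.2] [ 1.8 14.4]
yellow [410.5        404.86538462] [407 400   8  10  52]
[ 102.6 -286.1] [ 111.9 -291.8]
```

The bar is at its stop: it took 28 N without moving, and its yellow edge is parallel to the shaker's x axis at y = +14. Now the nut, enlarged.

View pics/w8c.png

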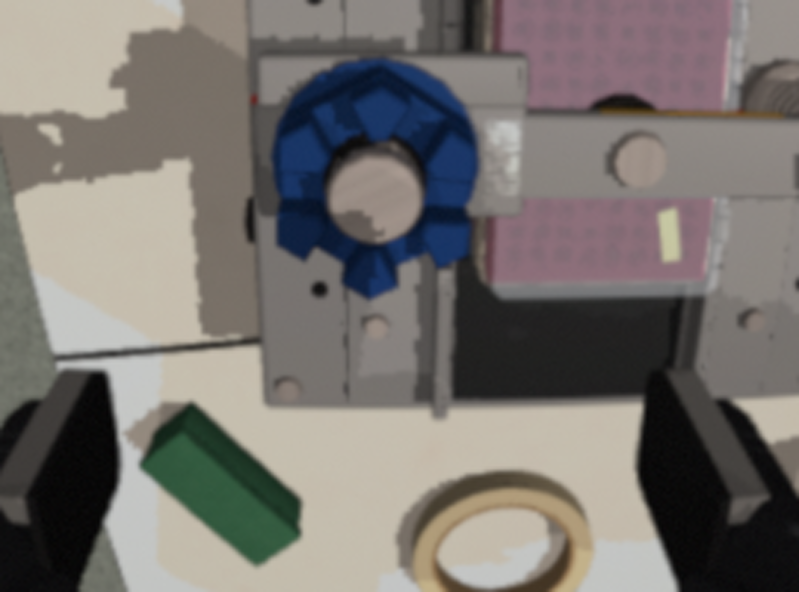

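The stud is at crop (376,196). The nut's corner blocks are at (380,105) and (370,270), so its slots lie at about -3.5°, 56.5° and 116.5° from the shaker's x axis. I'll pre-rotate +56.5°, go down and grip the flats.

>>> step_arm(series=[0, 0, 10, 0, 2, 0, 85, 0, 0, 20, 0, 3.3, 0, 85, 0, 0, 30, 0, 3.3, 0, 85, 0, 0, 40, 0, 3.3, 0, 85, 0, 0, 50, 0, 3.3, -30, 85, 0, 0, 56.5, 0, 3.3, -70, 85, 0, 0, 56.5, 0, 3.3, -105, 85, 0, 0, 56.5, 0, 3.3, -117, 85])

```text
t: 13.65
tool_pos: [0.4784, -0.0501, 0.1256]
tool_rot: [-3.14, -0.003, 2.439]
ft_force: [-0.1, -1.2, 0.3]
grip_width: 0.0851
grip_force: 0.0
```

>>> step_arm(series=[0, 0, 0, 0, 0, 0, 60, 0, 0, 0, 0, 0, 0, 40, 0, 0, 0, 0, 0, 0, 40, 0, 0, 0, 0, 0, 0, 40, 0, 0, 0, 0, 0, 0, 40, 0, 0, 0, 0, 0, 0, 40, 0, 0, 0, 0, 0, 0, 40, 0, 0, 0, 0, 0, 0, 40], grip_force=70)

```text
t: 14.65
tool_pos: [0.4785, -0.0516, 0.1293]
tool_rot: [-3.141, 0.002, 2.439]
ft_force: [-8.2, -8.1, 10.4]
grip_width: 0.049
grip_force: 70.6
```

```bash
python3 -c "
from h import *
st()"
```

```text
{'t': 14.65, 'q': [-0.2438, 0.3724, 1.9755, -0.0023, 0.7921, -1.1104], 'tool_pos': [0.4785, -0.0516, 0.1293], 'tool_rot': [-3.1408, 0.0022, 2.4391], 'ft_force': [-8.1683, -8.0779, 10.3862], 'wrist_torque': [-1.4497, 1.3503, 0.0202], 'grip_width': 0.049, 'grip_force': 70.5858}
```

>>> step_arm(series=[0, 0, -10, -0.8, -0.9, 2, 40, 0, 0, -20, -0.8, -0.9, 1.7, 40, 0, 0, -30, -0.8, -0.9, 1.3, 40, 0, 0, -40, -0.8, -0.9, 1, 40, 0, 0, -50, -0.8, -0.9, 0.6, 40, 0, 0, -60, -0.8, -0.9, 0.3, 40, 0, 0, -70, -0.8, -0.9, 0, 40, 0, 0, -80, -0.8, -0.9, -0.4, 40])

```text
t: 15.65
tool_pos: [0.4772, -0.0519, 0.1271]
tool_rot: [-3.141, 0.001, 1.037]
ft_force: [-2.1, -5.4, -11.8]
grip_width: 0.0488
grip_force: 81.0
```

```bash
python3 -c "
from h import *
st()"
```

```text
{'t': 15.65, 'q': [-0.2454, 0.3751, 1.979, -0.0015, 0.7883, 0.2892], 'tool_pos': [0.4772, -0.0519, 0.1271], 'tool_rot': [-3.1412, 0.0012, 1.0373], 'ft_force': [-2.1124, -5.425, -11.7841], 'wrist_torque': [-0.9006, 0.1428, 0.2183], 'grip_width': 0.0488, 'grip_force': 81.0105}
```

>>> step_arm(series=[0, 0, -5, 0, 0, -0.2, 40, 0, 0, -10, 0, 0, -0.4, 40, 0, 0, -15, 0, 0, -0.5, 40, 0, 0, -20, 0, 0, -0.7, 40, 0, 0, -20, 0, 0, -0.7, 40, 0, 0, -20, 0, 0, -0.7, 40, 0, 0, -20, 0, 0, -0.7, 40, 0, 0, -20, 0, 0, -0.7, 40])

```text
t: 16.65
tool_pos: [0.477, -0.0518, 0.1264]
tool_rot: [-3.141, 0.001, 0.694]
ft_force: [-3.0, -5.3, -10.4]
grip_width: 0.0486
grip_force: 81.2
```

```bash
python3 -c "
from h import *
st()"
```

```text
{'t': 16.65, 'q': [-0.2454, 0.3759, 1.98, -0.0011, 0.787, 0.6322], 'tool_pos': [0.477, -0.0518, 0.1264], 'tool_rot': [-3.141, 0.0014, 0.694], 'ft_force': [-3.0442, -5.32, -10.4303], 'wrist_torque': [-0.9298, 0.4193, -0.1095], 'grip_width': 0.0486, 'grip_force': 81.1896}
```

The nut has been turned 100° and the torque is rising into the tight range. I'll release it and look at the cross hole from the right-hand side.

>>> step_arm(series=[0, 0, 0, 0, 0, 0, 80, 0, 0, 0, 0, 0, 0, 85, 0, 0, 0, 0, 0, 20, 85, 0, 0, 0, 0, 0, 64, 85, 0, 0, -9, -32, -52, 64, 85, 0, 0, -18, -64, -104, 64, 85, 0, 0, -26.6, -97, -157, 64, 85, 0, 0, -26.6, -97, -157, 64, 85])

```text
t: 17.65
tool_pos: [0.3794, -0.2115, 0.1911]
tool_rot: [3.14, -0.001, 0.222]
ft_force: [1.1, -0.1, -0.5]
grip_width: 0.085
grip_force: 0.0
```

Run:
```python
from h import *
st(); f=grab("wrist","w9"); im=f["pixels"]
p=projF(f,[*wld(-78,0),.19]); print(p,projF(f,[*wld(-78,0),.1975]),projF(f,[*wld(-78,-12),.184]))
u,v=int(p[0]),int(p[1]); y0=max(v-45,0);x0=max(u-60,0); print(x0,y0)
cv2.imwrite("pics/w9c.png",cv2.resize(im[y0:y0+90,x0:x0+120],(800,600),interpolation=cv2.INTER_CUBIC))
```

```text
{'t': 17.65, 'q': [-0.6607, 0.2197, 2.0018, -0.0003, 0.9183, 0.6884], 'tool_pos': [0.3794, -0.2115, 0.1911], 'tool_rot': [3.14, -0.001, 0.2218], 'ft_force': [1.1334, -0.0783, -0.5159], 'wrist_torque': [-0.0244, -0.0166, -0.0094], 'grip_width': 0.085, 'grip_force': 0.0}
[66.90932259 49.83845543] [60.3326668  48.52242251] [85.44732429 53.54159278]
6 4
```

View pics/w9c.png

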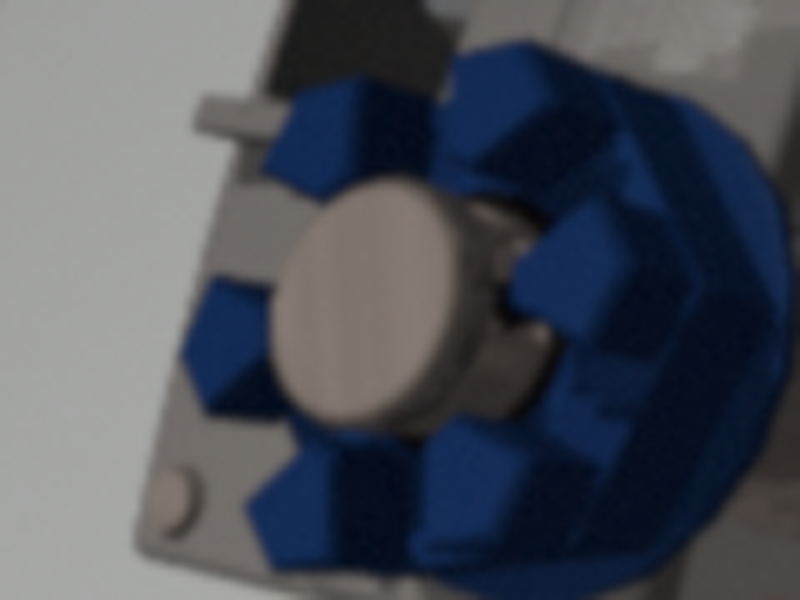

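The stud top is at crop (365,300). The dark hole shows at about (510,295), mostly behind the corner block at (580,270). I'll unwrap the stud's side to get the hole's azimuth.

```bash
cat > unw.py <<'E'
from h import *
import sys
def unwrap(f,c,azs,zs,r=.012):
    im=f["pixels"].astype(np.float32)
    P=np.array([[projF(f,[*(c+r*(np.cos(a)*X+np.sin(a)*Y)),z]) for a in np.radians(azs)] for z in zs],np.float32)
    return cv2.remap(im,P[...,0],P[...,1],cv2.INTER_LINEAR)
if __name__=="__main__":
    f=ld(sys.argv[1]); im=f["pixels"]
    # refine stud axis from top disc: grey-pink bright low-sat region
    h=cv2.cvtColor(im,cv2.COLOR_BGR2HSV).astype(int)
    p=projF(f,[*wld(-78,0),.1975])
    pts=[]
    g=cv2.cvtColor(im,cv2.COLOR_BGR2GRAY).astype(float)
    m=((g>90)&(h[...,1]<75)).astype(np.uint8); m=cv2.morphologyEx(m,cv2.MORPH_OPEN,np.ones((3,3)))
    n,l,s,ce=cv2.connectedComponentsWithStats(m); k=l[int(p[1]),int(p[0])]; print("pred",p.round(1),"disc",ce[k].round(1),s[k])
    cc=planeF(f,*ce[k],.1975); print("stud loc",loc(cc).round(1))
    azs=np.arange(-170,-9,5) if len(sys.argv)<3 else np.arange(*map(float,sys.argv[2:5])); zs=np.arange(.197,.176,-.0015)
    U=unwrap(f,wld(-78,0),azs,zs)
    print("az ",*["%4d"%a for a in azs])
    for z,row in zip(zs,U): print("%.4f"%z,*["%3d%s"%(q.mean(),"b" if q[0]>1.6*q[2]+5 else " ") for q in row])
E
python3 unw.py w9
python3 - <<'E'
from h import *
f=ld("w9")
for a in(-133.5,-73.5,-103.5):
    r=27 if a!=-103.5 else 25
    q=projF(f,[*wld(-78+r*np.cos(np.radians(a)),r*np.sin(np.radians(a))),.1935]); print(a,q.round(1),((q-[6,4])*6.667).round(0))
E
```

```text
pred [60.3 48.5] disc [ 92.4 180.9] [    0     0   268   373 42337]
stud loc [-153.1  -47.3]
az  -170 -165 -160 -155 -150 -145 -140 -135 -130 -125 -120 -115 -110 -105 -100  -95  -90  -85  -80  -75  -70  -65  -60  -55  -50  -45  -40  -35  -30  -25  -20  -15  -10
0.1970  63   60   60   58   52   51   53   54   53   52   50   49   51   50   49   48   50   51   53   50   50   48   51   57   58   56   53   53   53   54   57   57   54 
0.1955  56   53   49   44   40   42   43   43   44   45   43   44   43   40   39   40   43   44   46   41   42   44   45   49   48   48   47   46   46   48   49   51   52 
0.1940  50   45   39   34   34   36   36   38   40   40   39   40   35   32   32   37   40   40   42   38   36   41   45   46   46   45   48   49   44   43   45   47   49 
0.1925  43   37   32   32   34   34   34   35   37   39   39   38   37   39   39   40   43   37   33   30   35   45   47   47   46   47   50   58   57   45   41   45   47 
0.1910  35   31   32   37   38   38   38   39   42   43   44   45   48   52   49   46   44   24   16   18   31   50   54   54   46   49   54   63   67
[... 1131 characters left out ...]
 33   37   42   40b  48b  50b  49b  50b  50b  49b  49b  49b  47b  35b  25   24   24   26   24 
0.1790  50b  49b  45b  37b  31b  29b  28   23   20   19   19   15   17   16   17   18   21   36b  47b  50b  49b  50b  49b  49b  49b  49b  48b  42b  23b  17   17   17   22 
0.1775  49b  47b  41b  34b  29b  25b  21b  13   12   13   14   16b  18b  21b  21b  21b  24b  40b  49b  50b  50b  49b  49b  49b  49b  48b  49b  47b  38b  20b  12   12   15 
0.1760  48b  44b  38b  32b  27b  23b  17b  17b  19b  20b  27b  33b  35b  35b  33b  32b  29b  41b  49b  49b  50b  49b  49b  49b  49b  50b  49b  50b  47b  35b  17b  11   10 
-133.5 [78.9 82.5] [486. 523.]
-73.5 [98.2 43.4] [615. 263.]
-103.5 [90. 64.] [560. 400.]
```

The hole's edges are at about -92° and -38°. That is 54° wide, exactly as an 11 mm hole in a 24 mm stud should be, so the hole axis is at -65°, or 115°. A slot sits at 136.5°, so I need about 21.5° more, about 121.5° in total, giving a nut angle of 2.1 to 2.6 rad. I'll regrip and turn.

>>> step_arm(series=[0, 0, 9, 32, 52, 0, 85, 0, 0, 18, 64, 104, 0, 85, 0, 0, 26.6, 97, 157, 0, 85, 0, 0, 26.6, 97, 157, 0, 85, 0, 0, 26.6, 97, 157, -35, 85, 0, 0, 26.6, 97, 157, -63, 85, 0, 0, 26.6, 97, 157, -63, 45, 0, 0, 26.6, 97, 157, -63, 40], grip_force=70)

```text
t: 18.7
tool_pos: [0.4782, -0.0514, 0.1283]
tool_rot: [3.141, -0.001, 0.694]
ft_force: [1.1, -0.1, 0.7]
grip_width: 0.0514
grip_force: 0.0
```

>>> step_arm(series=[0, 0, 0, 0, 0, 0, 40, 0, 0, 0, 0, 0, 0, 40, 0, 0, -5, 0, 0, -0.1, 40, 0, 0, -10, 0, 0, -0.3, 40, 0, 0, -15, 0, 0, -0.5, 40, 0, 0, -20, 0, 0, -0.7, 40, 0, 0, -22, 0, 0, -0.7, 40, 0, 0, -22, 0, 0, -0.7, 40])

```text
t: 19.7
tool_pos: [0.4781, -0.0512, 0.1282]
tool_rot: [3.141, -0.002, 0.309]
ft_force: [-1.9, 3.2, 6.6]
grip_width: 0.0485
grip_force: 71.5
```

```bash
python3 -c "
from h import *
st()"
```

```text
{'t': 19.7, 'q': [-0.2445, 0.3732, 1.978, 0.0006, 0.7886, 1.0174], 'tool_pos': [0.4781, -0.0512, 0.1282], 'tool_rot': [3.141, -0.0017, 0.3085], 'ft_force': [-1.9374, 3.2345, 6.6334], 'wrist_torque': [0.6039, 0.4622, -0.1379], 'grip_width': 0.0485, 'grip_force': 71.5213}
```

>>> step_arm(series=[0, 0, 0, 0, 0, 0, 80, 0, 0, 0, 0, 0, 0, 85, 0, 0, 0, 0, 0, 20, 85, 0, 0, 0, 0, 0, 64, 85, 0, 0, 0, -32, -52, 64, 85, 0, 0, 0, -64, -104, 64, 85, 0, 0, -5, -97, -157, 64, 85, 0, 0, -5, -97, -157, 64, 85])

```text
t: 20.7
tool_pos: [0.3791, -0.2116, 0.1909]
tool_rot: [3.141, -0.0, 0.215]
ft_force: [0.7, 0.5, 1.2]
grip_width: 0.0849
grip_force: 0.0
```

```bash
python3 - <<'E'
from h import *
st(); f=grab("wrist","w10"); print(projF(f,[*wld(-78,0),.1975]))
E
python3 unw.py w10 -120 -9 5
```

```text
{'t': 20.7, 'q': [-0.6611, 0.2199, 2.0018, -0.0006, 0.919, 0.6949], 'tool_pos': [0.3791, -0.2116, 0.1909], 'tool_rot': [3.1407, -0.0002, 0.2152], 'ft_force': [0.6795, 0.4849, 1.1532], 'wrist_torque': [0.0596, -0.001, 0.0123], 'grip_width': 0.0849, 'grip_force': 0.0}
[59.16168145 49.672413  ]
pred [59.2 49.7] disc [110.1 169.5] [    0     0   301   372 49756]
stud loc [-141.6  -58.8]
az  -120 -115 -110 -105 -100  -95  -90  -85  -80  -75  -70  -65  -60  -55  -50  -45  -40  -35  -30  -25  -20  -15  -10
0.1970  51   49   50   50   49   49   49   52   52   51   49   49   51   56   59   56   54   53   52   54   55   55   54 
0.1955  42   44   43   40   40   42   43   44   45   43   42   44   46   49   47   48   48   47   46   47   46   48   50 
0.1940  38   41   37   32   35   37   40   41   42   40   37   41   44   46   46   46   47   49   45   42   43   40   43 
0.1925  40   40   38   38   38   41   43   44   45   42   42   43   47   48   46   48   50   58   58   43   38   39   37 
0.1910  45   46   48   51   49   47   51   52   52   50   51   52   55   54   47   49   53   61   68   57  
[... 533 characters left out ...]
b  50b  49b  48b  52   70   74   63   52   55   73   83   70   60   59   56   53   52   47 
0.1820  46b  50b  50b  49b  49b  50b  49b  49b  50b  65   73   66   49   46   58   70   69   55   53   52   47   46   47 
0.1805  48b  49b  50b  50b  50b  50b  51b  50b  48b  52   55   51   39   34   36   44   51   45   41   44   43   40   41 
0.1790  49b  49b  50b  50b  50b  49b  50b  50b  49b  45b  33   25   20   19   19   19   25   29   29   30   34   36   35 
0.1775  50b  50b  49b  49b  50b  49b  50b  50b  50b  47b  33b  17   11   10   10    9   12   17   18   20   24   29   32 
0.1760  50b  49b  50b  50b  49b  49b  50b  50b  49b  48b  40b  25b  15b  14b  13b  13b  12b  14   15   15   17   21b  25
```

Both hole edges and the facet seam point to a hole axis of about -64° ±3. Now I'll measure the slot angle precisely from the nut's lighter top faces.

```bash
cat > nut.py <<'E'
from h import *
import sys
def nut(name,z,show=True):
    f=ld(name); h=cv2.cvtColor(f["pixels"],cv2.COLOR_BGR2HSV).astype(int)
    blue=(h[...,0]>100)&(h[...,0]<125)&(h[...,1]>130)
    p=projF(f,[*wld(-78,0),z]).astype(int); v=h[...,2]
    loc_v=v[blue]; 
    best=None
    m=(blue&(v>float(sys.argv[1]) if len(sys.argv)>1 else blue)).astype(np.uint8)
    y,x=np.where(blue)
    q=np.array([loc(planeF(f,a,b,z))-[-78,0] for a,b in zip(x,y)]); V=v[y,x]; r=np.hypot(*q.T); az=np.degrees(np.arctan2(q[:,1],q[:,0]))
    k=(r>15)&(r<27)
    print(name,"V pct",np.percentile(V[k],[5,25,50,75,95]))
    for thr in (80,85,90,95,100,110):
        w=k&(V>thr)
        if w.sum()<60: continue
        ph=np.angle(np.exp(6j*np.radians(az[w])).mean()); print(thr,w.sum(),"merlon az mod60 = %.1f"%(np.degrees(ph)/6%60),"slot = %.1f"%((np.degrees(ph)/6+30)%60),"coh %.2f"%abs(np.exp(6j*np.radians(az[w])).mean()))
    hist=[(a,int(np.mean(V[(k)&(az>=a)&(az<a+10)])) if ((k)&(az>=a)&(az<a+10)).any() else 0,int(((k)&(az>=a)&(az<a+10)&(V>85)).sum())) for a in range(-180,180,10)]
    if show: print(hist)
nut("w8",.1965); nut("w9",.1933); nut("w10",.1925)
E
python3 nut.py
```

```text
w8 V pct [ 45.  63.  84. 100. 103.]
80 1117 merlon az mod60 = 24.5 slot = 54.5 coh 0.28
85 1032 merlon az mod60 = 24.7 slot = 54.7 coh 0.31
90 903 merlon az mod60 = 25.7 slot = 55.7 coh 0.35
95 733 merlon az mod60 = 26.3 slot = 56.3 coh 0.45
100 509 merlon az mod60 = 26.5 slot = 56.5 coh 0.60
[(-180, 47, 0), (-170, 57, 0), (-160, 62, 0), (-150, 60, 0), (-140, 52, 0), (-130, 59, 0), (-120, 54, 0), (-110, 55, 0), (-100, 71, 10), (-90, 89, 45), (-80, 72, 7), (-70, 93, 14), (-60, 69, 1), (-50, 88, 35), (-40, 98, 64), (-30, 88, 46), (-20, 51, 0), (-10, 82, 22), (0, 99, 55), (10, 96, 64), (20, 100, 72), (30, 89, 53), (40, 51, 1), (50, 70, 17), (60, 86, 58), (70, 87, 45), (80, 100, 75), (90, 92, 60), (100, 67, 6), (110, 81, 36), (120, 76, 29), (130, 75, 29), (140, 97, 72), (150, 93, 60), (160, 80, 31), (170, 81, 25)]
w9 V pct [29. 37. 69. 84. 87.]
80 767 merlon az mod60 = 46.8 slot = 16.8 coh 0.78
85 262 merlon az mod60 = 45.0 slot = 15.0 coh 0.83
[(-180, 34, 0), (-170, 29, 0), (-160, 41, 0), (-150, 73, 29), (-140, 85, 67), (-130, 74, 27), (-120, 46, 0), (-110, 64, 0), (-100, 52, 0), (-90, 
[... 304 characters left out ...]
, (140, 49, 0), (150, 81, 15), (160, 83, 26), (170, 67, 6)]
w10 V pct [29. 39. 70. 84. 87.]
80 764 merlon az mod60 = 24.5 slot = 54.5 coh 0.78
85 249 merlon az mod60 = 23.1 slot = 53.1 coh 0.82
[(-180, 43, 3), (-170, 81, 40), (-160, 84, 59), (-150, 62, 13), (-140, 37, 0), (-130, 41, 0), (-120, 52, 0), (-110, 76, 36), (-100, 83, 65), (-90, 74, 18), (-80, 42, 0), (-70, 37, 0), (-60, 33, 0), (-50, 65, 0), (-40, 82, 1), (-30, 78, 0), (-20, 39, 0), (-10, 29, 0), (0, 31, 0), (10, 62, 0), (20, 78, 0), (30, 78, 0), (40, 61, 0), (50, 0, 0), (60, 42, 0), (70, 73, 0), (80, 83, 1), (90, 70, 3), (100, 36, 0), (110, 0, 0), (120, 84, 0), (130, 83, 3), (140, 82, 7), (150, 57, 0), (160, 30, 0), (170, 29, 0)]
```

The slot is at 114.5° and the hole axis at about 115°, so they're aligned. Next is the pin: I'll travel back to it, turning to yaw 169.6°.

>>> step_arm(series=[0, 0, 10.5, 25, 40, 0, 85, 0, 0, 21, 50, 85, 0, 85, 0, 0, 31.5, 75, 130, 0, 85, 0, 0, 42, 100, 180, 0, 60, 0, 0, 52.5, 120, 235, 0, 40, 0, 0, 63, 140, 290, 0, 40, 0, 0, 73.5, 150, 340, 0, 40, 0, 0, 84, 160, 390, 0, 40], grip_force=40)

```text
t: 21.75
tool_pos: [0.5404, 0.1853, 0.1906]
tool_rot: [3.141, -0.0, 1.697]
ft_force: [0.2, -0.7, -0.4]
grip_width: 0.0402
grip_force: 0.0
```

>>> step_arm(series=[0, 0, 10.5, 6, 25, 0, 40, 0, 0, 21, 12, 50, 0, 40, 0, 0, 31.5, 18, 75, 0, 40, 0, 0, 42, 26, 100, -20, 40, 0, 0, 52.5, 26, 107, -40, 40, 0, 0, 63, 26, 107, -60, 40, 0, 0, 72.8, 26, 107, -90, 40, 0, 0, 72.8, 26, 107, -100, 40])

```text
t: 22.75
tool_pos: [0.5653, 0.2899, 0.089]
tool_rot: [-3.14, -0.002, 2.96]
ft_force: [0.7, -0.8, -0.2]
grip_width: 0.0402
grip_force: 0.0
```

Run:
```python
from h import *
st(); f=grab("wrist","w11"); h=cv2.cvtColor(f["pixels"],cv2.COLOR_BGR2HSV).astype(int)
m=((h[...,0]<6)|(h[...,0]>174))&(h[...,1]>120)&(h[...,2]>60)
n,l,s,c=cv2.connectedComponentsWithStats(m.astype(np.uint8))
for i in range(1,n):
    if s[i,4]>8:
        v,u=np.where(l==i); q=np.array([planeF(f,a,b,.004)[:2] for a,b in zip(u,v)]); print("red",c[i].round(1),s[i],q.mean(0).round(4),q.min(0).round(4),q.max(0).round(4))
for p in[(.5855,.2825),(.4715,.3038),(.5648,.2863)]: print(p,projF(f,[*p,.004]).round(1))
g=cv2.cvtColor(f["pixels"],cv2.COLOR_BGR2GRAY)
# profile across predicted shank
a,b=np.array([.5855,.2825]),np.array([.4715,.3038]); d=(b-a)/np.linalg.norm(b-a); nrm=np.array([-d[1],d[0]])
for s_ in(30,50,70,90,100,106,110,113,116,119,122,126):
    print(s_,[int(g[int(round(q[1])),int(round(q[0]))]) if 0<=q[1]<420 and 0<=q[0]<560 else -1 for o in range(-10,11,2) for q in[projF(f,[*(a+d*s_/1e3+nrm*o/1e3),.004])]])
```

```text
{'t': 22.75, 'q': [0.3699, 0.6169, 1.6314, 0.0002, 0.8958, -1.0194], 'tool_pos': [0.5653, 0.2899, 0.089], 'tool_rot': [-3.1404, -0.0022, 2.96], 'ft_force': [0.6862, -0.7821, -0.2038], 'wrist_torque': [-0.0311, -0.0202, -0.0176], 'grip_width': 0.0402, 'grip_force': 0.0}
red [137.3  11.3] [132   5  12  14 101] [0.3702 0.2034] [0.3647 0.1979] [0.3759 0.2093]
red [251.5 225.6] [232 221  43  10 335] [0.5801 0.2646] [0.5731 0.2471] [0.5868 0.2838]
red [461.2 284.7] [457 279  10  11  73] [0.6889 0.4706] [0.6806 0.4649] [0.6954 0.4772]
red [420.1 293.3] [415 287  11  12  87] [0.6862 0.42  ] [0.6779 0.4139] [0.693  0.4259]
red [299.4 327.2] [287 324  26   8 139] [0.699  0.2892] [0.695  0.2763] [0.703  0.3023]
(0.5855, 0.2825) [272.4 227.9]
(0.4715, 0.3038) [272.4  93. ]
(0.5648, 0.2863) [272.3 205. ]
30 [143, 143, 102, 96, 108, 90, 109, 141, 143, 143, 143]
50 [143, 143, 91, 97, 108, 88, 110, 142, 143, 143, 143]
70 [143, 143, 106, 98, 106, 86, 118, 143, 143, 143, 143]
90 [98, 97, 67, 61, 65, 83, 127, 142, 143, 143, 142]
100 [98, 95, 64, 60, 64, 57, 80, 136, 137, 142, 142]
106 [97, 94, 62, 62, 65, 57, 80, 97, 97, 97, 122]
110 [96, 93, 61, 62, 64, 58, 75, 96, 97, 97, 98]
113 [97, 93, 63, 64, 67, 59, 89, 97, 98, 97, 97]
116 [97, 97, 96, 82, 80, 95, 97, 96, 97, 97, 97]
119 [97, 96, 97, 97, 97, 98, 97, 97, 97, 97, 97]
122 [104, 98, 97, 96, 97, 97, 98, 97, 97, 97, 97]
126 [104, 97, 97, 97, 97, 96, 96, 96, 96, 96, 97]
```

The pin's centre line is 2 mm further in +y than I had, and its nose is at (0.472, 0.306). I'm going down to the pin now.

>>> step_arm(series=[0, 0, 0, -3, 0, -50, 40, 0, 0, 0, -3, 0, -90, 40, 0, 0, 0, -3, 0, -112, 30, 0, 0, 0, -3, 0, -120, 30, 0, 0, 0, -3, 0, -123, 30, 0, 0, 0, -3, 0, -124, 30, 0, 0, 0, -3, 0, -124, 30, 0, 0, 0, -3, 0, -124, 30])

```text
t: 23.8
tool_pos: [0.564, 0.2887, -0.0328]
tool_rot: [3.141, 0.001, 2.959]
ft_force: [0.4, 0.4, 0.4]
grip_width: 0.03
grip_force: 0.0
```

>>> step_arm(series=[0, 0, 0, 0, 0, -1, 30, 0, 0, 0, 0, 0, -1, 30, 0, 0, 0, 0, 0, -2, 30, 0, 0, 0, 0, 0, -2, 30, 0, 0, 0, 0, 0, -2.5, 30, 0, 0, 0, 0, 0, -2.5, 30, 0, 0, 0, 0, 0, -2.5, 30, 0, 0, 0, 0, 0, -2.5, 30])

```text
t: 24.8
tool_pos: [0.5638, 0.2886, -0.0359]
tool_rot: [3.141, 0.0, 2.959]
ft_force: [-0.2, -0.2, 1.2]
grip_width: 0.0301
grip_force: 0.0
```

>>> step_arm(series=[0, 0, 0, 0, 0, -1, 22, 0, 0, 0, 0, 0, -1.5, 20, 0, 0, 0, 0, 0, -2, 20, 0, 0, 0, 0, 0, -2.5, 20, 0, 0, 0, 0, 0, -2.5, 20, 0, 0, 0, 0, 0, -2.5, 20, 0, 0, 0, 0, 0, -2.5, 20, 0, 0, 0, 0, 0, -2.5, 20])

```text
t: 25.8
tool_pos: [0.5637, 0.2885, -0.0384]
tool_rot: [3.142, -0.0, 2.959]
ft_force: [0.4, 0.6, 0.4]
grip_width: 0.0201
grip_force: 0.0
```

>>> step_arm(series=[0, 0, 0, 0, 0, -0.5, 20, 0, 0, 0, 0, 0, -1, 20, 0, 0, 0, 0, 0, -1, 12, 0, 0, 0, 0, 0, -1, 3, 0, 0, 0, 0, 0, -1, 3, 0, 0, 0, 0, 0, -1, 3, 0, 0, 0, 0, 0, -1, 3, 0, 0, 0, 0, 0, -1, 3], grip_force=60)

```text
t: 26.8
tool_pos: [0.5638, 0.2885, -0.0393]
tool_rot: [3.141, 0.0, 2.959]
ft_force: [-1.1, -1.0, 3.5]
grip_width: 0.0047
grip_force: 58.8
```

The grip closed to 4.7 mm on an 8 mm shank, so the tips hold only its upper part. I'll open, go lower and close again.

>>> step_arm(series=[0, 0, 0, 0, 0, 0, 20, 0, 0, 0, 0, 0, 0, 20, 0, 0, 0, 0, 0, -1.5, 20, 0, 0, 0, 0, 0, -3, 20, 0, 0, 0, 0, 0, -4, 20, 0, 0, 0, 0, 0, -4, 20, 0, 0, 0, 0, 0, -4, 20, 0, 0, 0, 0, 0, -4, 20])

```text
t: 27.8
tool_pos: [0.5639, 0.2887, -0.0399]
tool_rot: [3.141, 0.001, 2.959]
ft_force: [-11.8, -5.7, 39.0]
grip_width: 0.0197
grip_force: 19.5
```

>>> step_arm(series=[0, 0, 0, 0, 0, 0, 12, 0, 0, 0, 0, 0, 0, 3, 0, 0, 0, 0, 0, 0, 3, 0, 0, 0, 0, 0, 0, 3, 0, 0, 0, 0, 0, 0, 3, 0, 0, 0, 0, 0, 0, 3, 0, 0, 0, 0, 0, 0, 3, 0, 0, 0, 0, 0, 0, 3])

```text
t: 28.8
tool_pos: [0.5657, 0.2894, -0.0395]
tool_rot: [3.138, 0.005, 2.959]
ft_force: [-6.0, -1.1, 35.6]
grip_width: 0.0049
grip_force: 66.1
```

The bench contact confirms the tips reach z = 0 at TCP z ≈ -0.040. Something is gripped with 66 N, so I'll lift and check.

>>> step_arm(series=[0, 0, 0, 0, 0, 3, 3, 0, 0, 0, 0, 0, 10, 3, 0, 0, 0, 0, 0, 30, 3, 0, 0, 0, 0, 0, 60, 3, 0, 0, 0, 0, 0, 90, 3, 0, 0, 0, 0, 0, 100, 3, 0, 0, 0, 0, 0, 100, 3, 0, 0, 0, 0, 0, 100, 3])

```text
t: 29.8
tool_pos: [0.5632, 0.2883, 0.0556]
tool_rot: [-3.141, -0.001, 2.959]
ft_force: [0.1, 0.2, -1.1]
grip_width: 0.005
grip_force: 58.7
```

```bash
cat > pin.py <<'E'
from h import *
import sys
st(); f=grab("wrist",sys.argv[1]); h=cv2.cvtColor(f["pixels"],cv2.COLOR_BGR2HSV).astype(int)
m=((h[...,0]<6)|(h[...,0]>174))&(h[...,1]>120)&(h[...,2]>60)
n,l,s,c=cv2.connectedComponentsWithStats(m.astype(np.uint8))
for i in range(1,n):
    if s[i,4]>25: print("red",c[i].round(1),s[i])
s_=manip.state(); tp=s_["tool_pos"]; yw=s_["tool_rot"][2]; d=np.array([np.cos(yw),np.sin(yw),0]); nn=np.array([-d[1],d[0],0])
g=cv2.cvtColor(f["pixels"],cv2.COLOR_BGR2GRAY)
for off in (10,25,40,60,75,82,86,90,94,98,102):   # along nose dir from tool, height tip+4
    P=tp+[0,0,.044]+d*off/1e3
    print(off,projF(f,P).round(0),[int(g[int(round(q[1])),int(round(q[0]))]) if 0<=q[1]<420 and 0<=q[0]<560 else -1 for o in range(-14,15,2) for q in[projF(f,P+nn*o/1e3)]])
E
python3 pin.py w12
```

```text
{'t': 29.8, 'q': [0.3688, 0.6557, 1.663, 0.0001, 0.8245, -1.0192], 'tool_pos': [0.5632, 0.2883, 0.0556], 'tool_rot': [-3.1408, -0.0014, 2.9587], 'ft_force': [0.1101, 0.2156, -1.06], 'wrist_torque': [0.0479, 0.0542, 0.0231], 'grip_width': 0.005, 'grip_force': 58.6877}
red [120.1   4. ] [115   0  13  10  88]
red [479.8 305.6] [475 301  10   9  65]
red [219.5 311.9] [206 307  27  11 175]
red [435.9 315. ] [430 308  13  13  95]
red [274.6 317.1] [272 314   8   6  30]
10 [276. 263.] [142, 143, 107, 87, 88, 51, 61, 64, 76, 88, 88, 99, 143, 136, 136]
25 [276. 234.] [143, 143, 143, 143, 143, 54, 61, 64, 56, 142, 142, 143, 143, 142, 143]
40 [275. 203.] [143, 143, 143, 143, 143, 53, 62, 64, 57, 133, 143, 143, 143, 143, 143]
60 [275. 158.] [143, 143, 143, 143, 143, 59, 61, 64, 58, 97, 98, 97, 97, 98, 108]
75 [275. 124.] [98, 97, 97, 98, 98, 53, 61, 64, 59, 96, 97, 97, 131, 97, 98]
82 [275. 107.] [98, 98, 97, 97, 97, 51, 61, 64, 59, 95, 98, 97, 97, 97, 98]
86 [275.  98.] [97, 97, 96, 97, 97, 52, 61, 64, 59, 93, 97, 97, 96, 97, 97]
90 [275.  89.] [98, 96, 97, 97, 97, 52, 60, 64, 59, 94, 96, 97, 97, 97, 97]
94 [275.  80.] [127, 136, 112, 95, 96, 93, 60, 63, 71, 96, 97, 97, 97, 96, 97]
98 [275.  70.] [140, 141, 140, 107, 96, 96, 96, 96, 96, 96, 96, 96, 96, 96, 96]
102 [275.  61.] [140, 139, 140, 140, 139, 126, 96, 96, 96, 96, 96, 96, 97, 95, 95]
```

The pin is held straight and level, with its nose about 95 mm ahead of the tool. The slot direction, from the gripped flats, is 107.7° in world. I'll carry the pin to the right side of the nut.

>>> step_arm(series=[0, 0, -8, -4, -40, 45, 3, 0, 0, -16, -8, -90, 90, 3, 0, 0, -24, -13, -145, 130, 3, 0, 0, -32, -18, -205, 135, 3, 0, 0, -40, -24, -265, 135, 3, 0, 0, -48, -30, -325, 135, 3, 0, 0, -56, -36, -385, 135, 3, 0, 0, -61.8, -41, -440, 135, 3])

```text
t: 30.85
tool_pos: [0.5221, -0.1536, 0.1909]
tool_rot: [-3.141, -0.001, 1.876]
ft_force: [0.5, 0.7, -0.6]
grip_width: 0.0046
grip_force: 58.7
```

>>> step_arm(series=[0, 0, 0, -1, -15, 0, 3, 0, 0, 0, -2, -33, 0, 3, 0, 0, 0, -2, -33, 0, 3, 0, 0, 0, -2, -33, 0, 3, 0, 0, 0, -2, -33, -20, 3, 0, 0, 0, -2, -33, -40, 3, 0, 0, 0, -2, -33, -50, 3, 0, 0, 0, -2, -33, -50, 3])

```text
t: 31.85
tool_pos: [0.5208, -0.1838, 0.1413]
tool_rot: [-3.141, -0.001, 1.881]
ft_force: [0.5, 0.3, 0.5]
grip_width: 0.0052
grip_force: 58.7
```

```bash
cat > al.py <<'E'
from h import *
import sys
st(); f=grab("wrist",sys.argv[1]); im=f["pixels"]
s_=manip.state(); tp=s_["tool_pos"]; yw=s_["tool_rot"][2]; d=np.array([np.cos(yw),np.sin(yw),0]); nn=np.array([-d[1],d[0],0])
S=np.array([.4778,-.0513]); e=S-tp[:2]; print("to stud: along %.1f  left %.1f mm, yaw %.1f"%(e@d[:2]*1e3,e@nn[:2]*1e3,np.degrees(yw)))
def prof(P,offs):
    out=""
    for o in offs:
        q=projF(f,P+nn*o/1e3); x,y=int(round(q[0])),int(round(q[1]))
        if 0<=y<420 and 0<=x<560:
            b,g_,r=map(int,im[y,x]); out+="%4d%s"%((b+g_+r)//3,"b" if b>1.6*r+5 else " ")
        else: out+="  -- "
    return out
o=range(-30,31,2)
print("offs      ","".join("%4d "%x for x in o))
for off in (30,60,80,88,92,96,100): print("pin  %4d "%off,prof(tp+[0,0,.0435]+d*off/1e3,o))
for off in (-10,-6,0,6,10): print("stud %4d "%off,prof(np.r_[S,.1975]+d*off/1e3,o))
for off in (-22,-18,18,22): print("nut  %4d "%off,prof(np.r_[S,.1925]+d*off/1e3,o))
E
python3 al.py w13
```

```text
{'t': 31.85, 'q': [-0.459, 0.4469, 1.7954, 0.0001, 0.9002, -0.7692], 'tool_pos': [0.5208, -0.1838, 0.1413], 'tool_rot': [-3.141, -0.0007, 1.881], 'ft_force': [0.5055, 0.3209, 0.4974], 'wrist_torque': [-0.0267, 0.0328, 0.0218], 'grip_width': 0.0052, 'grip_force': 58.7303}
to stud: along 139.6  left 0.6 mm, yaw 107.8
offs        -30  -28  -26  -24  -22  -20  -18  -16  -14  -12  -10   -8   -6   -4   -2    0    2    4    6    8   10   12   14   16   18   20   22   24   26   28   30 
pin    30    38   37   37   36   36   35   35   37   38   87  116  109  129  114  133  123   89  185  186  187  187  186  186  187  186  186  187  187  187  188  199 
pin    60    35   36   36   36   35   34   34   34   34   33   35   35   34  109  142  121   92   33  101  118  107   67   67  104  115  115  116  115   68   67   71 
pin    80   115  120  121  119  124  125  121  138  125  125   74   66   32  111  142  119   93   67   94  115  115  115  115  114  115  115  115   79   94   49   17 
pin    88   122  123  120  124  120  120  124  123   72   84   32   28   60  111  139  119   92  114  115  115  115
[... 1354 characters left out ...]
--   --   --   --   --   --   -- 
nut   -22   164  151  154  135  101   59b  55b  44b  68b  67b  60b  58b  26b  34b  34b  34b  57b  53b  54b  57b  57b  55b  47b  29b  33b  38b  65   65  104  106  105 
nut   -18   152  156  137  102   59b  48b  51b  68b  68b  68b  64b  57b  24b  33b  32b  50b  56b  54b  52b  56b  56b  56b  55b  53b  29b  34b  44   90  105  106  106 
nut    18    --   --   --   --   --   --   --   --   --   --   --   --   --   --   --   --   --   --   --   --   --   --   --   --   --   --   --   --   --   --   -- 
nut    22    --   --   --   --   --   --   --   --   --   --   --   --   --   --   --   --   --   --   --   --   --   --   --   --   --   --   --   --   --   --   --
```

>>> step_arm(series=[0, 0, 0, -2, 5, -0.4, 3, 0, 0, 0, -4, 10, -0.8, 3, 0, 0, 0, -5.2, 14.1, -0.8, 3, 0, 0, 0, -5.2, 14.1, -0.8, 3, 0, 0, 0, -5.2, 14.1, -0.8, 3, 0, 0, 0, -5.2, 14.1, -0.8, 3, 0, 0, 0, -5.2, 14.1, -0.8, 3, 0, 0, 0, -5.2, 14.1, -0.8, 3])

```text
t: 32.9
tool_pos: [0.5156, -0.1704, 0.1408]
tool_rot: [3.142, -0.0, 1.88]
ft_force: [-0.5, -0.0, -1.6]
grip_width: 0.005
grip_force: 58.7
```

```bash
python3 al.py w14
```

```text
{'t': 32.9, 'q': [-0.441, 0.4353, 1.8187, 0.0001, 0.8875, -0.7502], 'tool_pos': [0.5156, -0.1704, 0.1408], 'tool_rot': [3.1415, -0.0, 1.88], 'ft_force': [-0.4655, -0.0295, -1.6307], 'wrist_torque': [0.0049, -0.0635, -0.0363], 'grip_width': 0.005, 'grip_force': 58.7311}
to stud: along 124.9  left -0.3 mm, yaw 107.7
offs        -30  -28  -26  -24  -22  -20  -18  -16  -14  -12  -10   -8   -6   -4   -2    0    2    4    6    8   10   12   14   16   18   20   22   24   26   28   30 
pin    30    35   35   36   35   35   36   35   35   35   34   35   35   36  116  136  124   90   35   63  112  117  117  184  190  191  191  191  191  191  192  191 
pin    60   127  128  127  128  128  132  121   54   33   35   34   34   36  115  144  124   94  117   70   67   71  118  117  118  113  127  126   95   86   68   70 
pin    80   120  127  127  122  117  125  124   73   93   30   19   59   46  113  145  122   82  117  117  117  117  117  117  117  116  116  118  117  105   69   69 
pin    88   126  125  124  126  126   72   95   35   18   43   65   68   67  113  142  121   83  116  117  117  117 
[... 1353 characters left out ...]
--   --   --   --   --   --   -- 
nut   -22   143  141  127  127  126  102   63b  49b  62b  62b  61b  61b  26b  35b  34b  34b  59b  47b  58b  59b  58b  59b  45b  35b  42   68   68   68   69   67  110 
nut   -18   142  136  125  125   73b  62b  58b  71b  70b  63b  60b  61b  25b  33b  33b  37b  60b  47b  57b  59b  59b  58b  59b  53b  33b  36b  68   68   66  109  110 
nut    18    --   --   --   --   --   --   --   --   --   --   --   --   --   --   --   --   --   --   --   --   --   --   --   --   --   --   --   --   --   --   -- 
nut    22    --   --   --   --   --   --   --   --   --   --   --   --   --   --   --   --   --   --   --   --   --   --   --   --   --   --   --   --   --   --   --
```

In the same picture the pin, stud and slot centre lines agree to about 0.3 mm. I'll advance 30 mm gently and watch the force.

>>> step_arm(series=[0, 0, 0, -2.4, 7.6, 0, 3, 0, 0, 0, -4.3, 13.3, 0, 3, 0, 0, 0, -5.5, 17.2, 0, 3, 0, 0, 0, -6.4, 20, 0, 3, 0, 0, 0, -7.3, 22.9, 0, 3, 0, 0, 0, -8.2, 25.7, 0, 3, 0, 0, 0, -9.1, 28.6, 0, 3, 0, 0, 0, -9.1, 28.6, 0, 3])

```text
t: 33.95
tool_pos: [0.5064, -0.1416, 0.1408]
tool_rot: [3.142, -0.0, 1.88]
ft_force: [0.3, 0.0, -0.8]
grip_width: 0.005
grip_force: 58.7
```

```bash
python3 -c "
from h import *
st()"
```

```text
{'t': 33.95, 'q': [-0.3983, 0.4131, 1.8593, 0.0001, 0.8692, -0.7079], 'tool_pos': [0.5064, -0.1416, 0.1408], 'tool_rot': [3.1415, -0.0001, 1.8803], 'ft_force': [0.2798, 0.0296, -0.7584], 'wrist_torque': [0.0017, 0.007, -0.0124], 'grip_width': 0.005, 'grip_force': 58.7305}
```

No resistance: the nose is inside the hole. I'll push on another 48 mm.

>>> step_arm(series=[0, 0, 0, -2.4, 7.6, 0, 3, 0, 0, 0, -4.9, 15.2, 0, 3, 0, 0, 0, -7.3, 22.9, 0, 3, 0, 0, 0, -9.7, 30.5, 0, 3, 0, 0, 0, -11.9, 37.2, 0, 3, 0, 0, 0, -13.4, 41.9, 0, 3, 0, 0, 0, -14.6, 45.7, 0, 3, 0, 0, 0, -14.6, 45.7, 0, 3])

```text
t: 34.95
tool_pos: [0.4919, -0.0959, 0.1409]
tool_rot: [3.141, 0.0, 1.88]
ft_force: [-0.6, -0.1, -0.3]
grip_width: 0.0051
grip_force: 58.7
```

```bash
python3 al.py w15
python3 - <<'E'
from h import *
f=ld("w15");S=np.array([.4778,-.0513]);d=np.array([-.304,.953]);nn=np.array([-.953,-.304])
im=f["pixels"].astype(int)
for off in(16,22,27,32,38,44,47,50,53,58):
    r=[]
    for o in range(-14,15,2):
        q=projF(f,[*(S+d*off/1e3+nn*o/1e3),.184]);x,y=q.round().astype(int)
        r.append("%3d"%im[y,x].mean()+("b" if im[y,x,0]>1.6*im[y,x,2]+5 else " ") if 0<=y<420 and 0<=x<560 else " --")
    print(off,*r)
E
```

```text
{'t': 34.95, 'q': [-0.3244, 0.3812, 1.9167, 0.0001, 0.8435, -0.634], 'tool_pos': [0.4919, -0.0959, 0.1409], 'tool_rot': [3.1414, 0.0001, 1.8803], 'ft_force': [-0.6052, -0.0506, -0.2915], 'wrist_torque': [-0.0423, 0.0202, 0.0425], 'grip_width': 0.0051, 'grip_force': 58.7306}
to stud: along 46.9  left -0.2 mm, yaw 107.7
offs        -30  -28  -26  -24  -22  -20  -18  -16  -14  -12  -10   -8   -6   -4   -2    0    2    4    6    8   10   12   14   16   18   20   22   24   26   28   30 
pin    30   151  164  139  135  134  109   26b  30b  45b  62b  58b  44b  33b 127  150  137  102   37b  48b  58b  59b  39b  27b  25b 103  130  130  131  126   78   78 
pin    60   164  163  160   83b  77b  71b  71b  68b  65b  77b  71b  58b  34  126  136  138  105   13   50b  62b  63b  49b  38b  62b  63b  51b  37b  77   78   72  108 
pin    80    26   95   93   84   97   97  153  154  154  154  154  153  150  136  178  156  107  158  157   99   98   78   80  132   81   76  126  126  126  126  126 
pin    88   126   66   96   97  153  153  153  154  154  154  153  154  137  136  176  156  105  145  155  154  
[... 2137 characters left out ...]
22  78b  78b  78b  69b  36b 117  179  159  106   36b  53b  64b  64b  64b  63b
27  80   72b  56b  36b  34b 136  180  159  122   41b  41b  34b  34b  37b  70 
32 153  154  154  153  134  136  178  159  122  155  156  112   82   78   88 
38 154  154  154  154  153  136  177  159  122  154  149  112   89   99  128 
44 154  154  154  153  146  136  176  158  122  154  154  154  154  154  153 
47 153  154  153  119  155  130  156  154  114  155  154  155  154  154  117 
50 154  153  134  149  154  155  153  153  154  155  155  155  154  137  154 
53 154  152  134  154  154  154  154  154  154  155  155  154  153  127  153 
58 151  153  154  154  154  154  154  154  154  154  154  151  142  152  152
```

The pin is through: it's central in both slots and the nose stands about 48 mm past the stud's axis, against 49 mm wanted. I'll release it and rise away.

>>> step_arm(series=[0, 0, 0, 0, 0, -1, 3, 0, 0, 0, 0, 0, -1, 3, 0, 0, 0, 0, 0, -1, 12, 0, 0, 0, 0, 0, -1, 24, 0, 0, 0, 0, 0, -1, 30, 0, 0, 0, 0, 0, 10, 30, 0, 0, 0, 0, 0, 50, 30, 0, 0, 0, 0, 0, 90, 30])

```text
t: 36.0
tool_pos: [0.4917, -0.096, 0.2326]
tool_rot: [-3.142, -0.0, 1.88]
ft_force: [-0.0, -0.2, -0.1]
grip_width: 0.0299
grip_force: 0.0
```

Run:
```python
from h import *
st(); f=grab("wrist","w16");S=np.array([.4778,-.0513]);d=np.array([-.304,.953]);nn=np.array([-.953,-.304])
im=f["pixels"].astype(int)
for off in(-60,-50,-40,-32,-22,16,22,27,32,38,44,47,50,53):
    r=[]
    for o in range(-14,15,2):
        q=projF(f,[*(S+d*off/1e3+nn*o/1e3),.183]);x,y=q.round().astype(int)
        r.append("%3d"%im[y,x].mean()+("b" if im[y,x,0]>1.6*im[y,x,2]+5 else " ") if 0<=y<420 and 0<=x<560 else " --")
    print(off,*r)
h=cv2.cvtColor(f["pixels"],cv2.COLOR_BGR2HSV).astype(int)
m=((h[...,0]<6)|(h[...,0]>174))&(h[...,1]>120)&(h[...,2]>60)
n,l,s,c=cv2.connectedComponentsWithStats(m.astype(np.uint8))
for i in range(1,n):
    if s[i,4]>25: print("red",c[i].round(1),s[i],loc(planeF(f,*c[i],.165)).round(0))
```

```text
{'t': 36.0, 'q': [-0.3247, 0.2699, 1.8001, 0.0001, 1.0717, -0.6341], 'tool_pos': [0.4917, -0.096, 0.2326], 'tool_rot': [-3.1416, -0.0001, 1.8801], 'ft_force': [-0.0148, -0.2232, -0.0639], 'wrist_torque': [-0.0188, 0.0298, 0.0036], 'grip_width': 0.0299, 'grip_force': 0.0}
-60  38   35   34   35   34   38  103  143  143  113   59   99  122  101   62 
-50 126   64   37   39   36   36  104  144  142  108   59   80   66   68   85 
-40  76   76   90   77   22   32  114  145  141  104   71   70  115  118  119 
-32  89   78   47   16   22   61  124  146  140   99   89  119  119  119  120 
-22  66b  65b  65b  56b  39b  54b 120  147  139   83   59b  61b  58b  54b  56b
16  68b  68b  67b  62b  31b  98  148  142  125   57   56b  67b  65b  64b  65b
22  70b  69b  69b  66b  37b 103  150  141  123   53   57b  66b  65b  67b  65b
27  82   66b  59b  40b  32b 111  153  140  119   52   40b  39b  40b  47b  73 
32 140  140  139  139  126  120  154  138  116  128  141  127   90   88   88 
38 140  139  140  139  136  124  155  137  114  131  135  117   85   88   90 
44 141  140  140  133  127  127  152  135  109  120  140  140  140  140  140 
47 140  140  140  124  141  127  120  110  114  139  140  139  140  139  140 
50 140  140  121  139  140  140  140  141  140  140  140  140  140  139  139 
53 140  136  119  141  141  140  140  141  140  139  140  140  140  140  133 
red [520.  261.7] [516 258  10   9  50] [204.  15.]
red [156.  408.5] [151 404  10  11  60] [ -91. -352.]
```

```bash
python3 -c "
from h import *
print(job.close_job())"
```

```text
the job is handed in; nothing more can be done
None
```

The job is handed in after about 36 s of the 72 s: rack centred to within about 0.5 mm, bar at its stop round the stud, nut turned 122° clockwise to roughly 2.1–2.6 rad (an estimate, since its start angle was not measured), and the larger pin left through slot and hole with its nose about 47 mm past the stud's axis.

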